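# Clear the sampling desk: store the glass jars, sweep up the used caps

## Task

Open the drawer of the small cabinet, stand every glass sample jar upright in it, and slide the drawer fully shut; the jars are thin glass, so grip them as lightly as the gripper can and set them down softly, never dropping or squeezing them. Only then take the scraper block and, pressing only lightly, sweep all the used caps off the steel tray into the yellow tub (never touch the caps with the fingers), and stand the scraper back upright on its dark blue rest. Leave the meter and the black-capped strip pot standing on the cabinet as they are.

Things in the scene. Friction and masses are not known exactly. Their poses are not given: they have to be found in the camera images.
- cabinet: White desktop cabinet, fixed, 180 x 240 x 85 mm high, walls 8 mm. Origin: centre of its underside on the desk. Its own -x face is the open front with the one drawer; y runs along the width.
- drawer (a joint): Drawer travel in m: 0 shut, 0.15 fully open, sliding along the cabinet's -x. It may start ajar by up to 30 mm. Its grey front is 12 mm thick, 240 mm wide, and its top edge is 80 mm over the desk.
- drawer_floor (a point): Centre of the drawer's inner floor (14 mm over the desk), moves with the drawer; axes as the cabinet's. Inside: x -80 to +79 mm, y +-103 mm; side walls 36 mm high over the floor, front 66 mm. Fully open, the part with x below +70 mm is clear of the cabinet's top, whose underside is 63 mm over the drawer floor.
- drawer_tab (a point): Centre of the blue pull tab on the drawer front, 58 mm over the desk, moves with the drawer: stem 16 mm wide (y) by 18 mm high that sticks 45 mm out of the front along -x (stem x from -18 to +23 mm about this point), with a 34 mm wide, 8 mm thick end plate at x -22 mm. Can be pinched across y from above.
- tray: Fixed flat steel tray on a grey foot. Origin: centre of its underside, at desk height. The tray surface is 60 mm over the desk, 180 mm along its x and 150 mm along its y; both long sides (y = +-72.5 mm) have a 5 mm thick rim 14 mm high, inner width 140 mm. Both ends are open; the +x end overhangs the yellow tub.
- tray_top (a point): Centre of the tray's upper surface; axes as the tray's.
- tub (a point): Centre of the inner floor of the yellow waste tub just past the tray's +x end (146 mm from the tray's centre, 5 mm over the desk); fixed to the tray, axes as the tray's. Inside 100 mm along x, 160 mm along y, rim 50 mm over the desk.
- liner: Flat grey liner (no height) under the jars, with the scraper's rest at its -x end. Fixed; origin on the desk, between the jars and the rest.
- rest (a point): Centre of the scraper's rest: a flat dark blue rectangle on the desk, 64 x 130 mm (long along the liner's y).
- scraper: Scraper block, loose, standing on its foot: green foot 40 mm (x) by 108 mm (y) by 26 mm high with a rubber underside, and on it a white upright handle 20 mm (x) by 56 mm (y), from 26 to 82 mm above the underside. Origin: centre of the underside. 0.14 kg.
- meter: Bystander: grey glucose meter lying on the cabinet's top, 50 x 85 x 16 mm. Origin at its underside.
- strips: Bystander: small pot with a black cap standing on the cabinet's top, 40 mm in diameter, 70 mm high. Origin at its underside.
- jar1: Glass sample jar (amber, white label, white cap), loose, standing: 38 mm in diameter, 46 mm high, with a heavy base, about 0.07 kg. Origin: centre of its underside, z up through the cap. May be absent.
- jar2: Glass sample jar (amber, white label, white cap), loose, standing: 38 mm in diameter, 46 mm high, with a heavy base, about 0.07 kg. Origin: centre of its underside, z up through the cap. May be absent.
- jar3: Glass sample jar (amber, white label, white cap), loose, standing: 38 mm in diameter, 46 mm high, with a heavy base, about 0.07 kg. Origin: centre of its underside, z up through the cap. May be absent.
- jar4: Glass sample jar (amber, white label, white cap), loose, standing: 38 mm in diameter, 46 mm high, with a heavy base, about 0.07 kg. Origin: centre of its underside, z up through the cap. May be absent.
- cap1: Used red tube cap, loose, on the tray: 17 mm in diameter, 13 mm high. Origin: centre of its underside. May be absent.
- cap2: Used red tube cap, loose, on the tray: 17 mm in diameter, 13 mm high. Origin: centre of its underside. May be absent.
- cap3: Used red tube cap, loose, on the tray: 17 mm in diameter, 13 mm high. Origin: centre of its underside. May be absent.
- cap4: Used red tube cap, loose, on the tray: 17 mm in diameter, 13 mm high. Origin: centre of its underside. May be absent.
- cap5: Used red tube cap, loose, on the tray: 17 mm in diameter, 13 mm high. Origin: centre of its underside. May be absent.
Mind the look-alikes: they are no part of the job. Of the things that look like the scraper, take the one that is farthest to the robot's left at the start. What is shaped like the jar1 but purple is not meant.

How it is judged:
By the outcome, as a careful person would: the job done as asked, in the order asked, and still so for the second after the job is handed in, with the robot touching nothing.
Of jar1, jar2, jar3, jar4 only 2 to 4 are there at a start; the rules pass over those that are not, and their reading is None.
Of cap1, cap2, cap3, cap4, cap5 only 3 to 5 are there at a start; the rules pass over those that are not, and their reading is None.
At some moment in a run one of jar1, jar2, jar3, jar4, scraper may be knocked a few centimetres aside while the robot is not near it.
It also fails if it takes over 210 s, if anything falls off the work surface, if the arm or the gripper's body presses on something with over 40 N, if the wrist force passes 120 N, or if a joint passes its speed limit or range.

## Robot

A 6-joint arm with a two-finger parallel gripper is mounted at the origin on the work surface. World frame = base frame: x ahead of the robot, y to its left, z up, the work surface at z = 0. Lengths are in m, angles in rad, forces in N, time in s.
With the tool pointing down it reaches from about 0.325 to 0.925 m from the base axis. Payload 3.1 kg.
Tool frame: the origin (TCP) lies at the very end of the fingers, on their centre line; the grasp point (between the pads) lies 19 mm behind it (pinch_z is the distance from the TCP to the grasp point, in m); z points along the fingers, y is the line along which they close (so a half turn about z gives the same grasp; the last joint's range is limited). The gripper opens to 85 mm and grips with 20 to 120 N. Pads are 22 mm wide; open, the fingers measure 114 mm over their backs; the gripper's body (76 mm by 85 mm) begins 54 mm behind the grasp point. The pads swing forward as they close: fully open they stand 13 mm farther back than shut.
Start: joints at [-1.242, 0.217, 1.613, -0, 1.311, -0.112], TCP at [0.267, -0.565, 0.231] pointing down, gripper open.
Joint ranges: [-2.75, 2.75], [-0.78, 2.1], [0.31, 2.55], [-1.13, 4.27], [0.13, 2.63], [-2.58, 2.58]. Speed limits (rad/s): [2.79, 2.79, 3.14, 3.14, 3.14, 3.14].

## Interface

Orientations are given as a 3x3 rotation matrix whose columns are the frame's x, y, z axes.
In Python, from plant import * gives the robot as it stands.
- The arm moves only by the tool jog_arm, never from a script. Its arguments are lists of equal length, an entry for each row: "travel": the shift along the tool's x, y, z in mm, a list of three; "turn": the turn about the tool's z in rad; "gripper": the finger opening in mm, from 0 to 85.4. In form: {"travel": [[x, y, z], ...], "turn": [turn, ...], "gripper": [gripper, ...]}. A call has 1 to 5 rows; each row shifts and turns the commanded pose from where the row before left it, along the tool's axes as they then stand; what a row does not reach is not made up. A row lasts 1/8 s, in which the tool goes at most 62.5 mm and 10.7 degrees, less where a joint would pass 70% of its speed; a pose out of reach is approached as far as the arm can. A call with a gripper value outside its range is refused whole. The fingers move at their own pace and stop on an object; the grip force is fixed at half the most. Time passes only in rows, so rows that do not move let the fingers close. It gives the time, the measured TCP pose, the force, the opening and the grip force at its end, in the units of the state.
- state(): the state, without advancing time (a new reading comes with each control period).
- read_camera(name): name is "scene" or "top" or "wrist"; returns a dict with "frame" (480x640x3 uint8, blue, green, red), "K" (3x3 intrinsics, pixels), "R" (3x3) and "t" (3): a world point X has camera coordinates R X + t; the wrist camera has in their place "mount" (4x4, takes a point from camera to tool coordinates, whose origin is the TCP and whose axes are the flange's). Camera axes: x right, y down, z forward; pixel columns grow to the right and rows downward; lengths in m; the calibration is good to about 2 mm. A picture is of the moment at which its call begins: read the wrist's pose just before it. There is no depth.
- hand_in(): hands the job in; it is judged then, once.
The state is a dict: "time_s": time; "joint_positions": joint angles; "qd": joint speeds; "joint_efforts": joint torques, N m; "eef_pos": TCP position; "orientation": TCP orientation; "contact_force": force on the tool from outside, world axes, zero at the start; "moment": the same for the moment, N m; "width": opening from 0.0 (shut) to 1.0 (fully open); "grip_force": force on a finger pad.
Only numpy, scipy, OpenCV 4.12 (cv2) and the standard library are available. Lean on these libraries where they do the work, as an engineer would, in place of code of your own. Each camera call takes 0.05 s, during which the arm holds its last target. There are 200 camera calls.

## Working session

There is one attempt and no reset: what is moved stays moved. The work goes in short steps, Python scripts to look and compute and a tool call to move; the robot and the scene stay as the last step left them, time stands still between calls to the robot, and variables do not carry over. Pictures are saved under pics/ and viewed, at most 14 in all, crops included, and the job is handed in when it is done.

Besides the shell and the picture viewer there is one more tool, called after ">>>" as name(argument=value, ...) on one line, values as JSON. jog_arm: Moves the arm, as the interface text tells. Its arguments: {"type":"object","properties":{"travel":{"type":"array","items":{"type":"array","items":{"type":"number"}}},"turn":{"type":"array","items":{"type":"number"}},"gripper":{"type":"array","items":{"type":"number"}}},"required":["travel","turn","gripper"]}

```bash
mkdir -p pics; ls
python3 - <<'E'
from plant import *
import cv2,numpy as np
s=state();print(s)
for n in("scene","top"):
    c=read_camera(n);cv2.imwrite(f"pics/{n}0.png",c["frame"]);np.savez(f"{n}.npz",**{k:c[k] for k in("K","R","t")})
    print(n,c["K"].tolist(),(-c["R"].T@c["t"]).round(3),c["R"].round(3).tolist())
c=read_camera("wrist");print(c["mount"].round(4).tolist())
E
```

```text
pics
{'time_s': 0.0, 'joint_positions': array([-1.24219321e+00,  2.17762376e-01,  1.61492430e+00,  4.64285887e-06,
        1.31129920e+00, -1.12198949e-01]), 'qd': array([ 0.00012416,  0.00095094, -0.00022396, -0.00208801,  0.00043653,
        0.00064356]), 'joint_efforts': array([-1.59450578e-04, -3.96849203e+01, -3.03851831e+01, -1.43160587e-04,
        9.68284527e-03, -5.10316909e-06]), 'eef_pos': array([ 0.26642394, -0.56447269,  0.22996831]), 'orientation': array([[ 9.04410354e-01,  4.26663007e-01, -7.68096741e-04],
       [ 4.26663612e-01, -9.04407555e-01,  2.26662025e-03],
       [ 2.72410517e-04, -2.37767375e-03, -9.99997136e-01]]), 'contact_force': array([-0.1621158 , -0.37064078, -0.42212175]), 'moment': array([-0.04927038,  0.05717183,  0.01953873]), 'grip_force': 0.0, 'width': 0.9972015872355819}
scene [[506.6583411615266, 0.0, 313.2570175035361], [0.0, 506.6583411615266, 237.47175677937244], [0.0, 0.0, 1.0]] [ 0.946 -0.52   0.718] [[0.785, 0.619, 0.01], [0.438, -0.544, -0.716], [-0.437, 0.567, -0.698]]
top [[605.8559947701867, 0.0, 328.2648903097619], [0.0, 605.8559947701867, 237.1206843356737], [0.0, 0.0, 1.0]] [0.475 0.002 1.303] [[0.007, -1.0, 0.01], [-0.997, -0.008, -0.08], [0.08, -0.01, -0.997]]
[[0.0002, -0.962, -0.273, 0.0692], [1.0, 0.0003, -0.0002, -0.0019], [0.0003, -0.273, 0.962, -0.1428], [0.0, 0.0, 0.0, 1.0]]
```

View pics/top0.png

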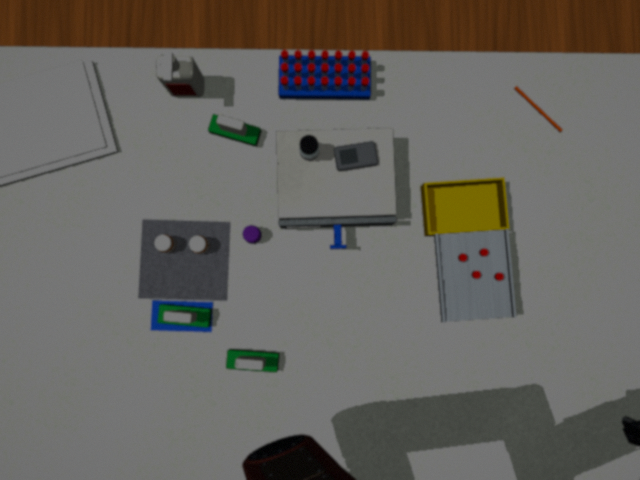

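View pics/scene0.png

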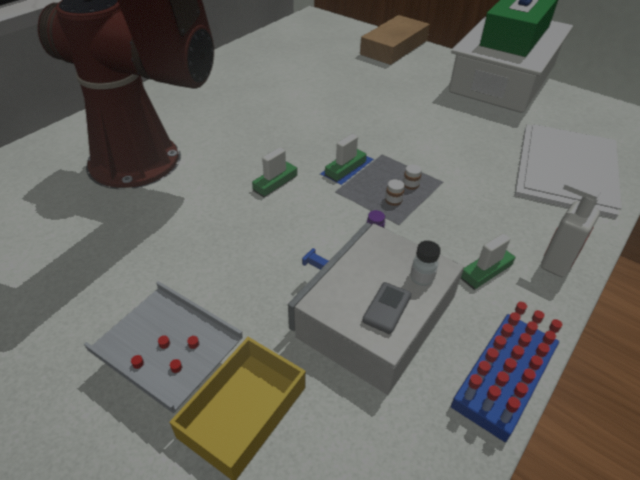

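The top view has +x up and +y left. It shows 2 jars at (164,243) and (198,244), with the purple decoy at (252,234). The scraper on its rest is at (184,316), and its look-alikes at (253,360) and (235,128) lie farther right. There are 4 caps around (480,265), the tub at (465,207) and the drawer tab at (338,236).

```bash
cat > h.py <<'E'
import numpy as np,cv2
from plant import *
def cam(n):
    return dict(np.load(f"{n}.npz"))
def px2w(c,u,v,z):
    d=c["R"].T@np.linalg.inv(c["K"])@np.array([u,v,1.]); o=-c["R"].T@c["t"]
    return o+d*(z-o[2])/d[2]
def wristcam(s,c):
    M=c["mount"];Rt=s["orientation"]
    Rc=(Rt@M[:3,:3]).T; o=s["eef_pos"]+Rt@M[:3,3]
    return dict(K=c["K"],R=Rc,t=-Rc@o)
def blobs(f,lo,hi,amin=15,roi=None):
    h=cv2.cvtColor(f,cv2.COLOR_BGR2HSV); m=cv2.inRange(h,np.array(lo),np.array(hi))
    if roi: k=np.zeros_like(m);k[roi[1]:roi[3],roi[0]:roi[2]]=255;m&=k
    cs,_=cv2.findContours(m,cv2.RETR_EXTERNAL,cv2.CHAIN_APPROX_NONE)
    return [(cv2.minAreaRect(x),cv2.contourArea(x)) for x in cs if cv2.contourArea(x)>=amin]
E
python3 - <<'E'
from h import *
T=cam("top");f=cv2.imread("pics/top0.png")
def show(n,lo,hi,z,roi=None,amin=15):
    for r,a in blobs(f,lo,hi,amin,roi):
        p=[px2w(T,*q,z)[:2] for q in cv2.boxPoints(r)]
        print(n,np.round(r[0],1),a,"c",px2w(T,*r[0],z)[:2].round(4),"corners",np.round(p,3).tolist())
show("tab",(100,120,60),(130,255,255),.067,(320,220,360,255))
show("caps",(0,120,80),(8,255,255),.0725,(430,235,520,320),8)
show("green",(45,120,40),(80,255,255),.026,(140,295,220,335))
show("handle",(0,0,150),(180,60,255),.082,(160,308,195,324))
show("rest",(100,120,60),(130,255,255),0,(140,295,220,335))
show("jarcap",(0,0,140),(180,80,255),.046,(150,230,212,256))
show("yellow",(20,120,60),(35,255,255),.05,(410,170,520,240))
show("tray",(90,15,60),(125,80,255),.06,(425,228,525,325),500)
show("purple",(130,60,40),(160,255,255),.046)
# liner
show("liner",(0,0,60),(180,60,125),0,(130,210,240,302),500)
show("cabtop",(0,0,130),(180,60,255),.085,(272,120,398,222),3000)
for q in [(277,128),(394,126),(397,216),(279,219)]: print("cab",px2w(T,*q,.085).round(3))
for q in [(279,225),(396,222)]: print("front",px2w(T,*q,.08).round(3))
i=cv2.resize(f[110:340,130:530],(800,460),interpolation=cv2.INTER_CUBIC);cv2.imwrite("pics/topcrop.png",i)
E
```

```text
tab [337.5 236. ] 172.0 c [ 0.5766 -0.0289] corners [[0.601, -0.013], [0.601, -0.044], [0.552, -0.044], [0.552, -0.014]]
caps [498.5 276. ] 34.0 c [ 0.4973 -0.3567] corners [[0.503, -0.35], [0.503, -0.364], [0.491, -0.364], [0.491, -0.35]]
caps [476. 274.] 27.5 c [ 0.501  -0.3109] corners [[0.495, -0.305], [0.507, -0.305], [0.507, -0.317], [0.495, -0.317]]
caps [462.5 257. ] 28.5 c [ 0.5354 -0.2838] corners [[0.541, -0.277], [0.542, -0.291], [0.529, -0.291], [0.529, -0.277]]
caps [483.5 252. ] 33.5 c [ 0.5459 -0.3268] corners [[0.552, -0.32], [0.552, -0.334], [0.54, -0.334], [0.54, -0.32]]
green [183.6 315.2] 835.5 c [0.4114 0.2904] corners [[0.397, 0.344], [0.435, 0.342], [0.425, 0.237], [0.388, 0.239]]
rest [181.3 315.8] 611.0 c [0.4088 0.3011] corners [[0.379, 0.366], [0.442, 0.365], [0.439, 0.236], [0.375, 0.237]]
yellow [464.8 205.6] 4176.5 c [ 0.6439 -0.295 ] corners [[0.692, -0.202], [0.708, -0.38], [0.596, -0.387], [0.581, -0.211]]
tray [474.9 275.8] 6157.0 c [ 0.4975 -0.3118] corners [[0.579, -0.229], [0.593, -0.383], [0.417, -0.394], [0.403, -0.242]]
purple [251.5 233.5] 231.5 c [0.5821 0.1496] corners [[0.6, 0.168], [0.6, 0.132], [0.565, 0.132], [0.564, 0.167]]
liner [184.5 255.5] 9822.5 c [0.5374 0.2978] corners [[0.439, 0.411], [0.635, 0.418], [0.637, 0.183], [0.441, 0.179]]
cab [0.796 0.097 0.085]
cab [ 0.802 -0.143  0.085]
cab [ 0.617 -0.149  0.085]
cab [0.609 0.09  0.085]
front [0.597 0.09  0.08 ]
front [ 0.605 -0.147  0.08 ]
```

View pics/topcrop.png

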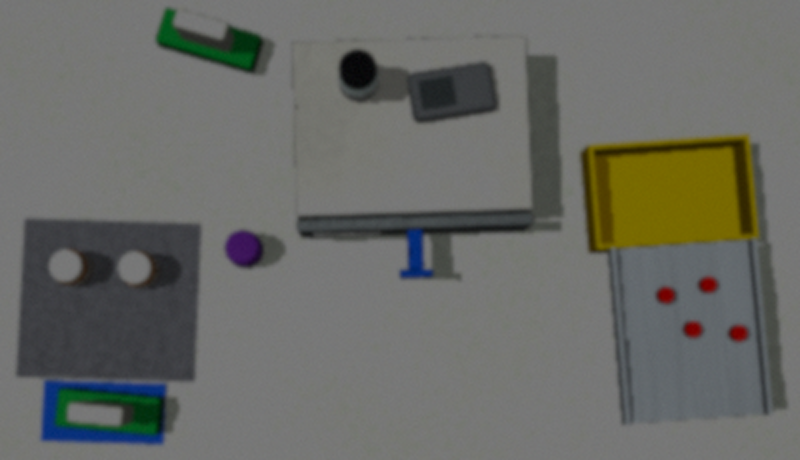

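>>> jog_arm(travel=[[0,0,0],[0,0,0],[0,0,0],[40,-40,0],[40,-50,0]], turn=[0.136,0.136,0.136,0,0], gripper=[60,60,60,60,60])

```text
time_s: 0.78
eef_pos: [0.3431, -0.4735, 0.2308]
orientation: [[1.0, 0.03, 0.0], [0.03, -1.0, 0.0], [0.0, -0.0, -1.0]]
contact_force: [1.0, 0.8, -0.5]
width: 0.703
grip_force: 0.0
```

>>> jog_arm(travel=[[30,-50,0],[30,-50,0],[30,-50,0],[30,-50,0],[30,-50,0]], turn=[0,0,0,0,0], gripper=[60,60,60,60,60])

```text
time_s: 1.4
eef_pos: [0.485, -0.2173, 0.2311]
orientation: [[0.999, 0.033, 0.0], [0.033, -0.999, -0.0], [0.0, 0.0, -1.0]]
contact_force: [1.1, -1.2, -0.6]
width: 0.705
grip_force: 0.0
```

>>> jog_arm(travel=[[25,-50,0],[25,-50,0],[10,-50,0],[0,-30,0],[0,0,0]], turn=[0,0,0,0,0], gripper=[60,60,60,60,60])

```text
time_s: 2.02
eef_pos: [0.5382, -0.0352, 0.2309]
orientation: [[0.999, 0.036, -0.001], [0.036, -0.999, 0.0], [-0.001, -0.0, -1.0]]
contact_force: [0.1, -1.3, 0.2]
width: 0.703
grip_force: 0.0
```

```bash
cat >> h.py <<'E'
def yaw(s): return np.arctan2(s["orientation"][1,0],s["orientation"][0,0])
def to(x,y,z,yw=None):
    s=state();d=s["orientation"].T@(np.array([x,y,z])-s["eef_pos"])*1000
    print("t",round(s["time_s"],2),"tcp",s["eef_pos"].round(4),"yaw",yaw(s).round(4),"travel",d.round(1),"turn",None if yw is None else (yaw(s)-yw).round(3),"w",round(s["width"],3),"grip",round(s["grip_force"],1),"F",s["contact_force"].round(1))
def wshot(name):
    s=state();c=read_camera("wrist");cv2.imwrite(f"pics/{name}.png",c["frame"]);w=wristcam(s,c);np.savez(f"{name}.npz",**w);return c["frame"],w
E
python3 - <<'E'
from h import *
f,w=wshot("w1");to(.577,-.029,.042,.033)
for n,q in (("jar",(163,242.5)),("jar",(198,243.5))): print(px2w(cam("top"),*q,.046).round(4))
for r,a in blobs(f,(100,120,40),(130,255,255),100): print(r,[px2w(w,*q,.067)[:2].round(4).tolist() for q in cv2.boxPoints(r)])
E
```

```text
t 2.08 tcp [ 0.5383 -0.0366  0.231 ] yaw 0.035 travel [ 39.1  -6.4 188.9] turn 0.002 w 0.699 grip 0.0 F [ 0.1 -0.3 -0.4]
[0.5619 0.3326 0.046 ]
[0.5604 0.2601 0.046 ]
((34.33622360229492, 285.85223388671875), (69.59982299804688, 13.636527061462402), 7.236922264099121) [[0.4619, 0.2509], [0.4751, 0.2468], [0.4689, 0.1866], [0.4555, 0.1901]]
((313.0, 169.0), (58.0, 38.0), 90.0) [[0.6005, -0.0118], [0.6016, -0.0423], [0.5547, -0.0446], [0.5535, -0.0127]]
```

View pics/w1.png

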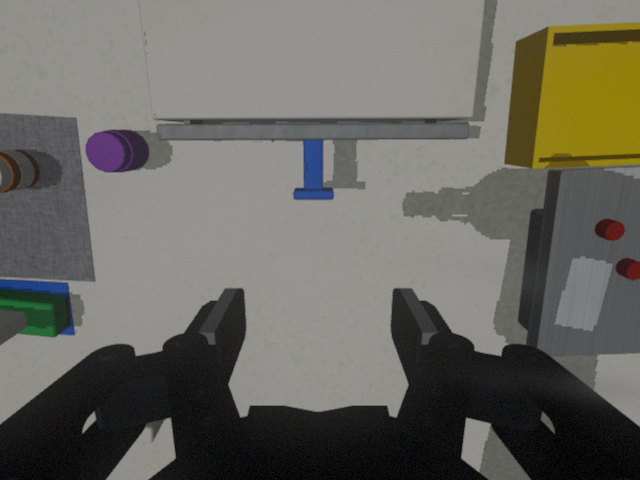

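The wrist view shows the tab at (313,169), with the drawer front barely ajar. The purple decoy at (117,150) is clear of the drawer's path.

>>> jog_arm(travel=[[21,-4,30],[20,-4,40],[0,0,50],[0,0,40],[0,0,29]], turn=[0,0,0,0,0], gripper=[60,60,60,60,60])

```text
time_s: 2.7
eef_pos: [0.578, -0.0295, 0.0397]
orientation: [[1.0, 0.031, -0.003], [0.031, -1.0, -0.0], [-0.003, -0.0, -1.0]]
contact_force: [-0.3, -0.1, 0.1]
width: 0.704
grip_force: 0.0
```

>>> jog_arm(travel=[[0,0,0],[0,0,0],[0,0,0],[0,0,0],[0,0,0]], turn=[0,0,0,0,0], gripper=[15,13,10,10,10])

```text
time_s: 3.32
eef_pos: [0.5811, -0.0293, 0.0444]
orientation: [[0.999, 0.033, 0.004], [0.034, -0.999, -0.003], [0.004, 0.003, -1.0]]
contact_force: [-0.0, -5.9, 3.4]
width: 0.176
grip_force: 60.5
```

Run:
```python
from h import *
to(.579,-.0285,.042,.033)
```

```text
t 3.33 tcp [ 0.5811 -0.0293  0.0444] yaw 0.0335 travel [-2.  -0.9  2.4] turn 0.001 w 0.176 grip 60.5 F [-0.  -5.9  3.4]
```

>>> jog_arm(travel=[[-20,0,0],[-30,0,0],[-30,0,0],[-30,0,0],[-20,0,0]], turn=[0,0,0,0,0], gripper=[10,10,10,10,10])

```text
time_s: 3.95
eef_pos: [0.4513, -0.0345, 0.0443]
orientation: [[0.999, 0.034, 0.006], [0.034, -0.999, -0.005], [0.006, 0.005, -1.0]]
contact_force: [1.5, -9.2, 1.3]
width: 0.172
grip_force: 63.5
```

>>> jog_arm(travel=[[-7,0,0],[-4,0,0],[-2,0,0],[0,0,0]], turn=[0,0,0,0], gripper=[10,10,10,10])

```text
time_s: 4.45
eef_pos: [0.4388, -0.035, 0.0443]
orientation: [[0.999, 0.034, 0.005], [0.034, -0.999, -0.005], [0.005, 0.005, -1.0]]
contact_force: [0.3, -10.2, 3.3]
width: 0.177
grip_force: 63.7
```

>>> jog_arm(travel=[[-4,0,0],[-2,0,0],[0,0,0]], turn=[0,0,0], gripper=[10,10,10])

```text
time_s: 4.82
eef_pos: [0.4341, -0.0352, 0.0444]
orientation: [[0.999, 0.034, 0.009], [0.034, -0.999, -0.005], [0.009, 0.005, -1.0]]
contact_force: [4.1, -9.5, -2.6]
width: 0.174
grip_force: 63.1
```

>>> jog_arm(travel=[[-2,0,0],[0,0,0]], turn=[0,0], gripper=[10,10])

```text
time_s: 5.08
eef_pos: [0.4342, -0.0352, 0.0444]
orientation: [[0.999, 0.033, 0.014], [0.034, -0.999, -0.005], [0.014, 0.006, -1.0]]
contact_force: [10.8, -7.5, -8.7]
width: 0.173
grip_force: 62.1
```

>>> jog_arm(travel=[[1,0,0],[0,0,0],[0,0,20],[0,0,-50],[0,0,-60]], turn=[0,0,0,0,0], gripper=[50,50,50,50,50])

```text
time_s: 5.7
eef_pos: [0.4267, -0.0317, 0.1308]
orientation: [[0.999, 0.033, -0.007], [0.033, -0.999, 0.003], [-0.007, -0.003, -1.0]]
contact_force: [1.0, -1.2, 0.3]
width: 0.586
grip_force: 0.0
```

>>> jog_arm(travel=[[0,-20,-50],[20,-50,-30],[20,-50,0],[20,-50,0],[20,-50,0]], turn=[0,0,0,0,0], gripper=[55,55,55,55,55])

```text
time_s: 6.32
eef_pos: [0.5018, 0.1918, 0.2124]
orientation: [[0.999, 0.033, -0.0], [0.033, -0.999, 0.0], [-0.0, -0.0, -1.0]]
contact_force: [1.4, -0.8, 0.1]
width: 0.646
grip_force: 0.0
```

>>> jog_arm(travel=[[20,-50,0],[16,-50,0],[0,-20,0],[0,0,0]], turn=[0,0,0,0], gripper=[55,55,55,55])

```text
time_s: 6.82
eef_pos: [0.533, 0.3115, 0.2117]
orientation: [[0.999, 0.035, -0.002], [0.035, -0.999, -0.001], [-0.002, 0.001, -1.0]]
contact_force: [0.6, -0.8, -0.2]
width: 0.645
grip_force: 0.0
```

Run:
```python
from h import *
f,w=wshot("w2");to(.5619,.3326,.015,.033);to(.5604,.2601,.015,.033)
c=read_camera("top");cv2.imwrite("pics/top2.png",c["frame"])
for r,a in blobs(f,(0,0,130),(180,70,255),150,(150,0,500,300)): print(np.round(r[0],1),np.round(r[1],1),a,px2w(w,*r[0],.046).round(4))
for r,a in blobs(c["frame"],(100,120,60),(130,255,255),50,(310,220,370,320)): print("tab",[px2w(cam("top"),*q,.067)[:2].round(4).tolist() for q in cv2.boxPoints(r)])
```

```text
t 6.88 tcp [0.5332 0.3104 0.2118] yaw 0.0339 travel [ 29.8 -21.5 196.7] turn 0.001 w 0.646 grip 0.0 F [ 0.3 -0.6  0.3]
t 6.88 tcp [0.5332 0.3104 0.2118] yaw 0.0339 travel [ 25.8  50.9 196.8] turn 0.001 w 0.646 grip 0.0 F [ 0.3 -0.6  0.3]
[317. 293.] [ 12. 134.] 346.0 [0.4616 0.3115 0.046 ]
[454.5 259.5] [79. 89.] 5253.5 [0.498  0.1911 0.046 ]
[377.5 184. ] [39. 40.] 1229.5 [0.5621 0.2645 0.046 ]
[292. 180.] [40. 40.] 1242.0 [0.5629 0.3359 0.046 ]
[324.5 149.5] [299. 349.] 59438.5 [0.5886 0.3098 0.046 ]
tab [[0.4543, -0.0205], [0.4545, -0.049], [0.4081, -0.0492], [0.4079, -0.0208]]
```

View pics/w2.png

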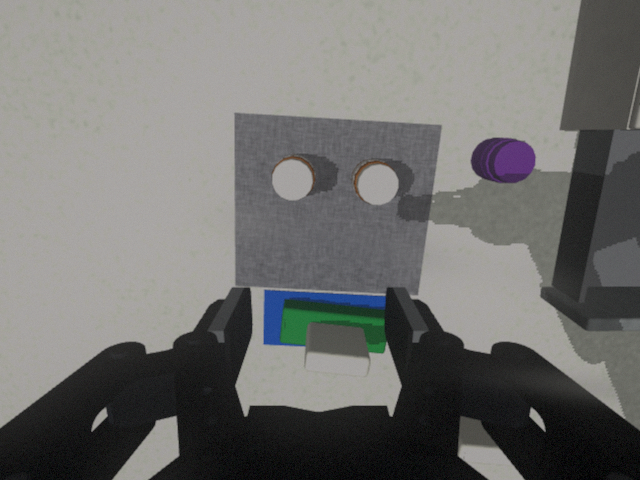

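Both jars are visible at (292,180) and (377,184), still standing. I'll close in on the right one.

>>> jog_arm(travel=[[14,24,20],[14,24,35],[0,0,40],[0,0,15],[0,0,0]], turn=[0,0,0,0,0], gripper=[60,60,60,60,60])

```text
time_s: 7.55
eef_pos: [0.5626, 0.2626, 0.1014]
orientation: [[0.999, 0.032, -0.003], [0.032, -0.999, -0.001], [-0.003, 0.001, -1.0]]
contact_force: [0.8, -0.0, 1.1]
width: 0.701
grip_force: 0.0
```

Run:
```python
from h import *
f,w=wshot("w3")
for r,a in blobs(f,(0,0,130),(180,70,255),700,(150,0,500,330)):
  p=px2w(w,*r[0],.046);print(np.round(r[0],1),np.round(r[1],1),a,p.round(4));
to(.5615,.262,.012,.033)
```

```text
[450.  295.5] [67. 98.] 4170.5 [0.5421 0.1864 0.046 ]
[317.5 259.5] [58.  56.6] 2530.5 [0.5619 0.2646 0.046 ]
[191. 253.] [60.8 55.2] 2610.0 [0.5635 0.3361 0.046 ]
[324.5 106.5] [213. 349.] 58729.0 [0.644  0.2636 0.046 ]
t 7.6 tcp [0.5639 0.2634 0.103 ] yaw 0.0323 travel [-2.5  1.3 91. ] turn -0.001 w 0.704 grip 0.0 F [-0.2 -0.8  0.4]
```

View pics/w3.png

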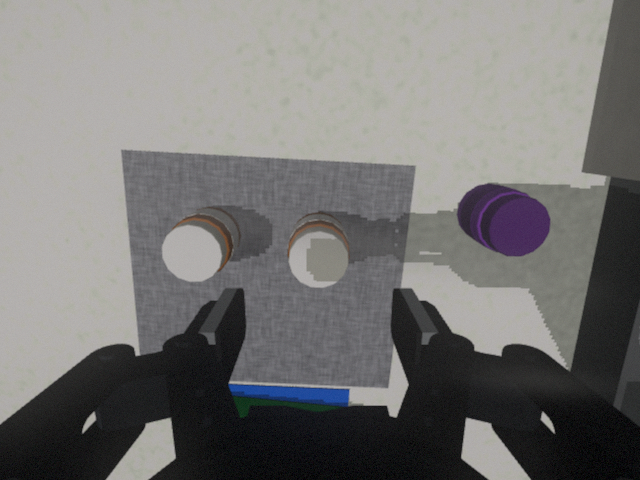

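The jar is centred between the fingers (cap at (319,260)), so I'll descend and close in small steps.

>>> jog_arm(travel=[[-1,-1,40],[0,0,35],[0,0,15],[0,0,4],[0,0,0]], turn=[0,0,0,0,0], gripper=[60,60,60,60,60])

```text
time_s: 8.22
eef_pos: [0.564, 0.2652, 0.0099]
orientation: [[0.999, 0.033, 0.003], [0.033, -0.999, 0.001], [0.003, -0.001, -1.0]]
contact_force: [0.4, -1.5, -1.2]
width: 0.703
grip_force: 0.0
```

>>> jog_arm(travel=[[0,0,0],[0,0,0],[0,0,0],[0,0,0]], turn=[0,0,0,0], gripper=[45,41,39,39])

```text
time_s: 8.72
eef_pos: [0.5627, 0.2647, 0.0084]
orientation: [[0.999, 0.033, 0.0], [0.033, -0.999, 0.0], [0.0, -0.0, -1.0]]
contact_force: [-1.2, 0.1, 0.3]
width: 0.456
grip_force: 0.0
```

>>> jog_arm(travel=[[0,0,0],[0,0,0]], turn=[0,0], gripper=[38,38])

```text
time_s: 8.98
eef_pos: [0.5626, 0.2646, 0.0083]
orientation: [[0.999, 0.033, -0.0], [0.033, -0.999, -0.0], [-0.0, 0.0, -1.0]]
contact_force: [0.0, -0.0, 0.0]
width: 0.45
grip_force: 0.2
```

>>> jog_arm(travel=[[0,0,0],[0,0,0]], turn=[0,0], gripper=[37.5,37.5])

```text
time_s: 9.22
eef_pos: [0.5627, 0.2647, 0.0083]
orientation: [[0.999, 0.033, -0.0], [0.033, -0.999, -0.0], [-0.0, 0.0, -1.0]]
contact_force: [0.3, -1.5, 1.0]
width: 0.44
grip_force: 10.5
```

The grip is about 10 N, which is plenty for 70 g. Lift gently.

>>> jog_arm(travel=[[0,0,-4],[0,0,-10],[0,0,-25],[0,0,-40],[0,0,-40]], turn=[0,0,0,0,0], gripper=[37.5,37.5,37.5,37.5,37.5])

```text
time_s: 9.85
eef_pos: [0.5625, 0.2647, 0.1288]
orientation: [[0.999, 0.033, 0.0], [0.033, -0.999, 0.0], [0.0, -0.0, -1.0]]
contact_force: [0.1, 1.0, 0.5]
width: 0.441
grip_force: 10.5
```

Run:
```python
from h import *
# drawer floor centre from tab centre
c,s_=np.cos(.033),np.sin(.033);tab=np.array([.433,-.0335]);fc=tab+.115*np.array([c,s_]);print(fc)
for dy in(.045,-.045):
  p=fc+np.array([c,s_])*-.01+np.array([-s_,c])*dy;print(p);to(p[0],p[1],.13,.033)
```

```text
[ 0.54793739 -0.02970569]
[0.5364581  0.01493987]
t 9.85 tcp [0.5625 0.2647 0.1288] yaw 0.0328 travel [-34.2 248.8  -1.2] turn -0.0 w 0.441 grip 10.5 F [0.1 1.  0.5]
[ 0.53942756 -0.07501113]
t 9.85 tcp [0.5625 0.2647 0.1288] yaw 0.0328 travel [-34.2 338.8  -1.2] turn -0.0 w 0.441 grip 10.5 F [0.1 1.  0.5]
```

>>> jog_arm(travel=[[0,20,0],[-8,40,0],[-8,50,0],[-8,50,0],[-10,50,0]], turn=[0,0,0,0,0], gripper=[37.5,37.5,37.5,37.5,37.5])

```text
time_s: 10.48
eef_pos: [0.5342, 0.0516, 0.1263]
orientation: [[0.999, 0.033, -0.002], [0.033, -0.999, -0.0], [-0.002, 0.0, -1.0]]
contact_force: [0.8, 0.2, -0.9]
width: 0.437
grip_force: 10.5
```

>>> jog_arm(travel=[[0,50,0],[0,40,0],[0,28,0],[0,11,0],[0,0,0]], turn=[0,0,0,0,0], gripper=[37.5,37.5,37.5,37.5,37.5])

```text
time_s: 11.1
eef_pos: [0.5392, -0.0755, 0.1267]
orientation: [[1.0, 0.031, -0.001], [0.031, -1.0, 0.001], [-0.001, -0.001, -1.0]]
contact_force: [0.5, -0.2, -0.9]
width: 0.441
grip_force: 10.6
```

Run:
```python
from h import *
f,w=wshot("w4");to(.5394,-.075,.0223,.033)
```

```text
t 11.15 tcp [ 0.5392 -0.0748  0.1268] yaw 0.0324 travel [  0.3   0.3 104.5] turn -0.001 w 0.444 grip 10.6 F [ 0.4 -0.4 -1.4]
```

View pics/w4.png

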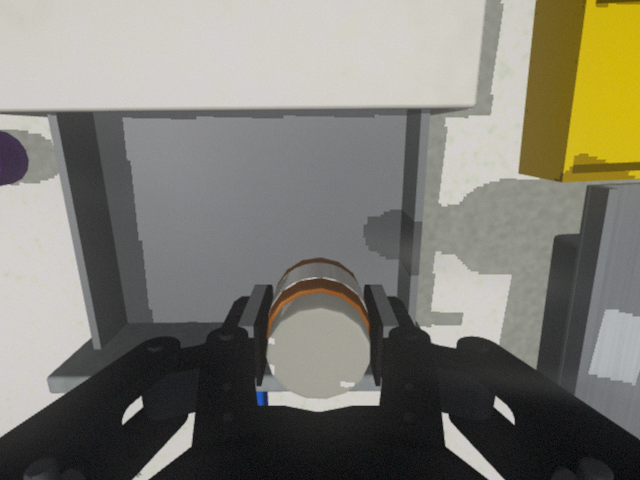

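The jar is held upright over the right half of the open drawer. Lowering softly.

>>> jog_arm(travel=[[0,0,35],[0,0,35],[0,0,20],[0,0,7],[0,0,2]], turn=[0,0,0,0,0], gripper=[37.5,37.5,37.5,37.5,37.5])

```text
time_s: 11.78
eef_pos: [0.5399, -0.0745, 0.0283]
orientation: [[0.999, 0.034, -0.0], [0.034, -0.999, 0.0], [-0.0, -0.0, -1.0]]
contact_force: [0.4, 0.8, -1.3]
width: 0.44
grip_force: 10.6
```

>>> jog_arm(travel=[[0,0,1],[0,0,1],[0,0,1]], turn=[0,0,0], gripper=[37.5,37.5,37.5])

```text
time_s: 12.15
eef_pos: [0.5404, -0.0754, 0.026]
orientation: [[0.999, 0.033, 0.001], [0.033, -0.999, -0.0], [0.001, 0.0, -1.0]]
contact_force: [-0.5, -0.2, -1.3]
width: 0.438
grip_force: 10.6
```

>>> jog_arm(travel=[[0,0,1],[0,0,0.5],[0,0,0]], turn=[0,0,0], gripper=[37.5,37.5,37.5])

```text
time_s: 12.52
eef_pos: [0.5397, -0.0753, 0.0237]
orientation: [[0.999, 0.033, -0.0], [0.033, -0.999, 0.0], [-0.0, -0.0, -1.0]]
contact_force: [0.0, 0.2, -0.6]
width: 0.44
grip_force: 10.6
```

>>> jog_arm(travel=[[0,0,0.7],[0,0,0.7],[0,0,0]], turn=[0,0,0], gripper=[37.5,37.5,37.5])

```text
time_s: 12.9
eef_pos: [0.5398, -0.0752, 0.0223]
orientation: [[0.999, 0.033, -0.0], [0.033, -0.999, 0.0], [-0.0, -0.0, -1.0]]
contact_force: [-0.3, -0.0, -0.3]
width: 0.439
grip_force: 10.6
```

>>> jog_arm(travel=[[0,0,0.4],[0,0,0]], turn=[0,0], gripper=[37.5,37.5])

```text
time_s: 13.15
eef_pos: [0.5398, -0.0752, 0.0223]
orientation: [[0.999, 0.033, -0.0], [0.033, -0.999, 0.0], [-0.0, -0.0, -1.0]]
contact_force: [-1.5, 0.6, 2.1]
width: 0.442
grip_force: 10.7
```

>>> jog_arm(travel=[[0,0,0.4],[0,0,0]], turn=[0,0], gripper=[37.5,37.5])

```text
time_s: 13.4
eef_pos: [0.5404, -0.0752, 0.0222]
orientation: [[0.999, 0.033, 0.001], [0.033, -0.999, -0.0], [0.001, 0.0, -1.0]]
contact_force: [-2.4, 1.7, 4.7]
width: 0.437
grip_force: 10.9
```

>>> jog_arm(travel=[[0,0,0],[0,0,0],[0,0,-20],[0,0,-45],[0,0,-45]], turn=[0,0,0,0,0], gripper=[42,52,52,52,55])

```text
time_s: 14.02
eef_pos: [0.539, -0.0751, 0.1317]
orientation: [[0.999, 0.033, -0.002], [0.033, -0.999, 0.0], [-0.002, -0.0, -1.0]]
contact_force: [-0.0, 0.4, 0.1]
width: 0.645
grip_force: 0.0
```

>>> jog_arm(travel=[[0,-40,-20],[0,-50,0],[0,-50,0],[6,-50,0],[10,-50,0]], turn=[0,0,0,0,0], gripper=[60,60,60,60,60])

```text
time_s: 14.65
eef_pos: [0.5475, 0.1666, 0.1512]
orientation: [[0.999, 0.033, -0.0], [0.033, -0.999, -0.0], [-0.0, 0.0, -1.0]]
contact_force: [-0.1, -0.4, -0.2]
width: 0.703
grip_force: 0.0
```

>>> jog_arm(travel=[[10,-50,0],[10,-50,0],[0,-50,0],[0,-20,30],[0,0,0]], turn=[0,0,0,0,0], gripper=[60,60,60,60,60])

```text
time_s: 15.28
eef_pos: [0.5594, 0.3361, 0.1178]
orientation: [[0.999, 0.035, -0.006], [0.035, -0.999, -0.003], [-0.006, 0.003, -1.0]]
contact_force: [0.1, -0.8, -0.3]
width: 0.699
grip_force: 0.0
```

Run:
```python
from h import *
f,w=wshot("w5")
for r,a in blobs(f,(0,0,130),(180,70,255),700,(150,0,500,330)):
  p=px2w(w,*r[0],.046);print(np.round(r[0],1),np.round(r[1],1),a,p.round(4));
to(.5625,.336,.0083,.033)
c=read_camera("top");cv2.imwrite("pics/top5.png",c["frame"])
cv2.imwrite("pics/t5c.png",cv2.resize(c["frame"][110:380,130:530],(800,540),interpolation=cv2.INTER_CUBIC))
```

```text
[319.2 242.6] [52.5 53.3] 1845.5 [0.5636 0.337  0.046 ]
[324.5 164.5] [329. 349.] 67820.5 [0.6103 0.3357 0.046 ]
t 15.32 tcp [0.5606 0.3354 0.1193] yaw 0.0342 travel [  2.3  -0.8 111. ] turn 0.001 w 0.703 grip 0.0 F [-0.  -0.4 -0. ]
```

View pics/t5c.png

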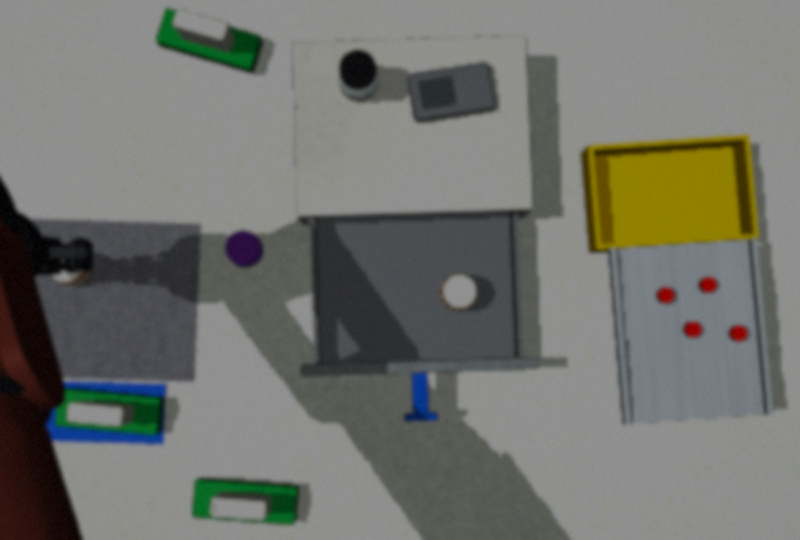

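The first jar stands upright in the drawer at crop (460,292), and the second is unmoved, so I'll grasp it.

>>> jog_arm(travel=[[2,-1,40],[0,0,45],[0,0,20],[0,0,6],[0,0,0]], turn=[0,0,0,0,0], gripper=[60,60,60,60,60])

```text
time_s: 16.0
eef_pos: [0.5655, 0.3369, 0.0119]
orientation: [[0.999, 0.032, 0.002], [0.032, -0.999, 0.001], [0.002, -0.001, -1.0]]
contact_force: [-0.5, -0.2, 0.2]
width: 0.702
grip_force: 0.0
```

>>> jog_arm(travel=[[0,0,0],[0,0,0],[0,0,0],[0,0,0]], turn=[0,0,0,0], gripper=[45,41,39,38])

```text
time_s: 16.5
eef_pos: [0.5645, 0.3369, 0.011]
orientation: [[0.999, 0.033, 0.001], [0.033, -0.999, 0.0], [0.001, -0.0, -1.0]]
contact_force: [-0.2, -0.8, -0.1]
width: 0.444
grip_force: 0.2
```

>>> jog_arm(travel=[[0,0,0],[0,0,0],[0,0,0]], turn=[0,0,0], gripper=[37.5,37.5,37.5])

```text
time_s: 16.88
eef_pos: [0.5645, 0.3369, 0.011]
orientation: [[0.999, 0.033, 0.0], [0.033, -0.999, 0.0], [0.0, -0.0, -1.0]]
contact_force: [-0.9, -1.2, 3.8]
width: 0.439
grip_force: 10.0
```

>>> jog_arm(travel=[[0,0,-4],[0,0,-10],[0,0,-25],[0,0,-40],[0,0,-39]], turn=[0,0,0,0,0], gripper=[37.5,37.5,37.5,37.5,37.5])

```text
time_s: 17.5
eef_pos: [0.5639, 0.3368, 0.1297]
orientation: [[0.999, 0.033, -0.001], [0.033, -0.999, -0.0], [-0.001, 0.0, -1.0]]
contact_force: [-0.2, 0.1, -0.3]
width: 0.443
grip_force: 10.1
```

>>> jog_arm(travel=[[0,20,0],[-8,40,0],[-8,50,0],[-8,50,0],[-8,50,0]], turn=[0,0,0,0,0], gripper=[37.5,37.5,37.5,37.5,37.5])

```text
time_s: 18.12
eef_pos: [0.5373, 0.1235, 0.1269]
orientation: [[0.999, 0.033, -0.003], [0.033, -0.999, -0.001], [-0.003, 0.001, -1.0]]
contact_force: [0.9, 0.1, -0.8]
width: 0.441
grip_force: 10.1
```

>>> jog_arm(travel=[[-6,50,0],[0,35,0],[0,18,0],[0,8,0],[0,0,0]], turn=[0,0,0,0,0], gripper=[37.5,37.5,37.5,37.5,37.5])

```text
time_s: 18.75
eef_pos: [0.5367, 0.015, 0.1282]
orientation: [[0.999, 0.033, -0.001], [0.033, -0.999, 0.001], [-0.001, -0.001, -1.0]]
contact_force: [0.0, 0.2, -1.6]
width: 0.444
grip_force: 10.1
```

Run:
```python
from h import *
f,w=wshot("w6");to(.5365,.015,.025,.033)
```

```text
t 18.8 tcp [0.5367 0.0154 0.1283] yaw 0.0333 travel [ -0.2   0.5 103.3] turn 0.0 w 0.439 grip 10.1 F [-0.5 -0.2 -1.2]
```

View pics/w6.png

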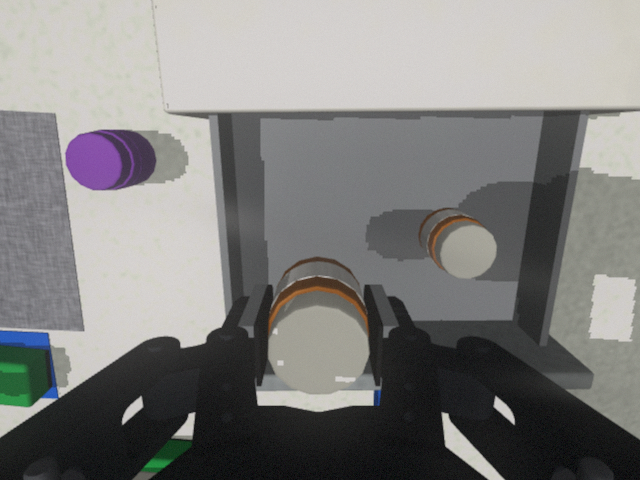

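Jar 1 stands at (467,248), and jar 2 is held over free floor to its left. Lower to about 26 mm, then creep.

>>> jog_arm(travel=[[0,0,35],[0,0,35],[0,0,20],[0,0,8],[0,0,3]], turn=[0,0,0,0,0], gripper=[37.5,37.5,37.5,37.5,37.5])

```text
time_s: 19.42
eef_pos: [0.5371, 0.0154, 0.0276]
orientation: [[0.999, 0.034, 0.0], [0.034, -0.999, 0.0], [0.0, -0.0, -1.0]]
contact_force: [0.4, -0.1, 0.4]
width: 0.444
grip_force: 10.1
```

>>> jog_arm(travel=[[0,0,0],[0,0,0.8],[0,0,0.8],[0,0,0]], turn=[0,0,0,0], gripper=[37.5,37.5,37.5,37.5])

```text
time_s: 19.92
eef_pos: [0.537, 0.0146, 0.0263]
orientation: [[0.999, 0.033, 0.0], [0.033, -0.999, -0.0], [0.0, 0.0, -1.0]]
contact_force: [0.6, 0.2, -0.6]
width: 0.438
grip_force: 10.1
```

>>> jog_arm(travel=[[0,0,0.4],[0,0,0]], turn=[0,0], gripper=[37.5,37.5])

```text
time_s: 20.18
eef_pos: [0.5368, 0.0147, 0.0256]
orientation: [[0.999, 0.033, -0.0], [0.033, -0.999, -0.0], [-0.0, 0.0, -1.0]]
contact_force: [-0.7, 0.9, -1.1]
width: 0.439
grip_force: 10.1
```

>>> jog_arm(travel=[[0,0,0.5],[0,0,0]], turn=[0,0], gripper=[37.5,37.5])

```text
time_s: 20.42
eef_pos: [0.5368, 0.0147, 0.025]
orientation: [[0.999, 0.033, -0.0], [0.033, -0.999, 0.0], [-0.0, -0.0, -1.0]]
contact_force: [0.1, 0.0, 0.3]
width: 0.44
grip_force: 10.1
```

>>> jog_arm(travel=[[0,0,0.4],[0,0,0]], turn=[0,0], gripper=[37.5,37.5])

```text
time_s: 20.68
eef_pos: [0.5369, 0.0147, 0.025]
orientation: [[0.999, 0.033, -0.0], [0.033, -0.999, 0.0], [-0.0, -0.0, -1.0]]
contact_force: [-0.2, 0.6, 1.4]
width: 0.44
grip_force: 10.3
```

>>> jog_arm(travel=[[0,0,0.3],[0,0,0]], turn=[0,0], gripper=[37.5,37.5])

```text
time_s: 20.92
eef_pos: [0.5373, 0.0147, 0.0249]
orientation: [[0.999, 0.033, 0.001], [0.033, -0.999, 0.0], [0.001, 0.0, -1.0]]
contact_force: [-1.0, 0.3, 4.1]
width: 0.442
grip_force: 10.4
```

>>> jog_arm(travel=[[0,0,0],[0,0,0],[0,0,-20],[0,0,-45],[0,0,-40]], turn=[0,0,0,0,0], gripper=[42,52,52,52,50])

```text
time_s: 21.55
eef_pos: [0.5366, 0.0147, 0.1301]
orientation: [[0.999, 0.033, -0.001], [0.033, -0.999, 0.0], [-0.001, -0.0, -1.0]]
contact_force: [-0.0, 0.1, 0.4]
width: 0.587
grip_force: 0.0
```

>>> jog_arm(travel=[[-30,15,0],[-40,16,0],[-34,15,0],[0,0,35],[0,0,35]], turn=[0,0,0,0,0], gripper=[50,50,50,50,50])

```text
time_s: 22.18
eef_pos: [0.4348, -0.0351, 0.0593]
orientation: [[0.999, 0.032, 0.003], [0.032, -0.999, -0.001], [0.003, 0.001, -1.0]]
contact_force: [0.4, -0.9, 0.5]
width: 0.589
grip_force: 0.0
```

Run:
```python
from h import *
to(.434,-.0347,.044,.033)
c=read_camera("top")
for r,a in blobs(c["frame"],(100,120,60),(130,255,255),50,(310,220,370,320)): print("tab",[px2w(cam("top"),*q,.067)[:2].round(4).tolist() for q in cv2.boxPoints(r)])
```

```text
t 22.18 tcp [ 0.4348 -0.0351  0.0593] yaw 0.032 travel [-0.9 -0.5 15.3] turn -0.001 w 0.589 grip 0.0 F [ 0.4 -0.9  0.5]
```

Now pinch the tab and push the drawer shut at a moderate pace.

>>> jog_arm(travel=[[0,0,15],[0,0,0],[0,0,0],[0,0,0],[0,0,0]], turn=[0,0,0,0,0], gripper=[50,15,13,12,12])

```text
time_s: 22.85
eef_pos: [0.4357, -0.0352, 0.0455]
orientation: [[0.999, 0.034, 0.003], [0.034, -0.999, -0.001], [0.003, 0.001, -1.0]]
contact_force: [0.1, -2.6, 2.3]
width: 0.171
grip_force: 60.1
```

>>> jog_arm(travel=[[4,0,0],[8,0,0],[12,0,0],[14,0,0],[14,0,0]], turn=[0,0,0,0,0], gripper=[12,12,12,12,12])

```text
time_s: 23.48
eef_pos: [0.4876, -0.0331, 0.0455]
orientation: [[0.999, 0.033, 0.001], [0.033, -0.999, -0.0], [0.001, 0.0, -1.0]]
contact_force: [-2.3, -0.7, 7.0]
width: 0.173
grip_force: 60.8
```

>>> jog_arm(travel=[[14,0,0],[14,0,0],[14,0,0],[14,0,0],[10,0,0]], turn=[0,0,0,0,0], gripper=[12,12,12,12,12])

```text
time_s: 24.1
eef_pos: [0.5537, -0.0305, 0.0455]
orientation: [[0.999, 0.033, 0.001], [0.033, -0.999, 0.001], [0.001, -0.0, -1.0]]
contact_force: [-2.6, 0.4, 6.3]
width: 0.17
grip_force: 60.8
```

>>> jog_arm(travel=[[10,0,0],[8,0,0],[5,0,0],[3,0,0],[0,0,0]], turn=[0,0,0,0,0], gripper=[12,12,12,12,12])

```text
time_s: 24.72
eef_pos: [0.5798, -0.0294, 0.0455]
orientation: [[0.999, 0.033, 0.002], [0.033, -0.999, 0.001], [0.002, -0.001, -1.0]]
contact_force: [-0.2, 1.4, 4.8]
width: 0.173
grip_force: 60.7
```

>>> jog_arm(travel=[[3,0,0],[2,0,0],[0,0,0]], turn=[0,0,0], gripper=[12,12,12])

```text
time_s: 25.1
eef_pos: [0.5844, -0.0292, 0.0455]
orientation: [[0.999, 0.033, 0.002], [0.033, -0.999, 0.001], [0.002, -0.001, -1.0]]
contact_force: [-1.2, 1.2, 5.7]
width: 0.176
grip_force: 60.7
```

>>> jog_arm(travel=[[2,0,0],[1,0,0],[0,0,0]], turn=[0,0,0], gripper=[12,12,12])

```text
time_s: 25.48
eef_pos: [0.5843, -0.0292, 0.0454]
orientation: [[0.999, 0.033, -0.006], [0.033, -0.999, 0.001], [-0.006, -0.001, -1.0]]
contact_force: [-9.2, -0.1, 13.1]
width: 0.175
grip_force: 61.7
```

>>> jog_arm(travel=[[-2,0,0],[0,0,0],[0,0,0],[0,0,-40],[0,0,-60]], turn=[0,0,0,0,0], gripper=[20,50,50,50,50])

```text
time_s: 26.1
eef_pos: [0.5821, -0.0293, 0.1424]
orientation: [[0.999, 0.032, -0.006], [0.032, -0.999, 0.001], [-0.006, -0.002, -1.0]]
contact_force: [0.7, -0.3, 0.0]
width: 0.585
grip_force: 0.0
```

>>> jog_arm(travel=[[0,0,-60],[-26,-45,0],[-26,-45,0],[-26,-45,0],[-26,-45,0]], turn=[0,0,0,0,0], gripper=[60,60,60,60,60])

```text
time_s: 26.72
eef_pos: [0.4736, 0.148, 0.2044]
orientation: [[0.999, 0.032, 0.0], [0.032, -0.999, 0.001], [0.0, -0.001, -1.0]]
contact_force: [0.9, -0.3, -0.3]
width: 0.705
grip_force: 0.0
```

>>> jog_arm(travel=[[-26,-45,0],[-26,-45,0],[-26,-45,0],[-6,-16,0],[0,0,0]], turn=[0,0,0,0,0], gripper=[60,60,60,60,60])

```text
time_s: 27.35
eef_pos: [0.3855, 0.2954, 0.2043]
orientation: [[0.999, 0.035, 0.0], [0.035, -0.999, -0.001], [0.0, 0.001, -1.0]]
contact_force: [0.5, -0.8, -0.1]
width: 0.701
grip_force: 0.0
```

Run:
```python
from h import *
f,w=wshot("w7");to(.41,.29,.06,.033)
for n,lo,hi,z in(("green",(45,120,30),(80,255,255),.026),("rest",(100,120,50),(130,255,255),0),("white",(0,0,130),(180,70,255),.082)):
  for r,a in blobs(f,lo,hi,300,(120,0,520,400)): print(n,np.round(r[0],1),np.round(r[1],1),a,px2w(w,*r[0],z).round(4)[:2],[px2w(w,*q,z)[:2].round(4).tolist() for q in cv2.boxPoints(r)])
c=read_camera("top");cv2.imwrite("pics/top7.png",c["frame"])
for r,a in blobs(c["frame"],(100,120,60),(130,255,255),50,(310,220,370,320)): print("tab",[px2w(cam("top"),*q,.067)[:2].round(4).tolist() for q in cv2.boxPoints(r)])
```

```text
t 27.4 tcp [0.386  0.2946 0.2043] yaw 0.0335 travel [ 23.7   5.3 144.3] turn 0.001 w 0.706 grip 0.0 F [ 0.  -0.9  0.1]
green [434.7 286.7] [36.  31.4] 785.0 [0.3191 0.1849] [[0.306, 0.2029], [0.3373, 0.2009], [0.332, 0.1673], [0.3004, 0.1684]]
green [323.8 182.9] [123.   45.8] 2808.0 [0.4127 0.293 ] [[0.3973, 0.3484], [0.4365, 0.3434], [0.4277, 0.2387], [0.3878, 0.2402]]
rest [313.6 181.4] [141.3  67.8] 3389.5 [0.4105 0.302 ] [[0.3796, 0.3705], [0.4426, 0.3656], [0.44, 0.2365], [0.3764, 0.2348]]
white [476. 329.] [52. 86.] 2714.5 [0.3072 0.1673] [[0.3288, 0.2046], [0.3312, 0.137], [0.2847, 0.1284], [0.2823, 0.199]]
white [319.5 199.5] [399. 399.] 95420.0 [0.4078 0.2968] [[0.5304, 0.4273], [0.5393, 0.1755], [0.2421, 0.1205], [0.2303, 0.4605]]
tab [[0.6033, -0.0133], [0.6035, -0.0441], [0.5562, -0.0444], [0.556, -0.0137]]
```

View pics/w7.png

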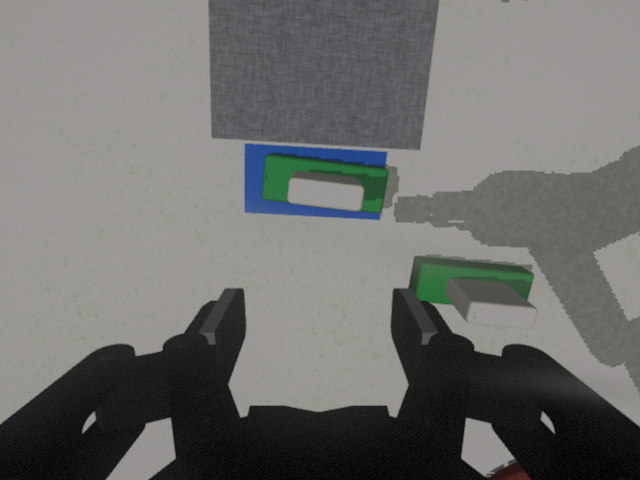

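The scraper stands on its rest. Its foot is centred at (324,183), its handle top at about (325,191), and its yaw is about -0.085. Now rotate to pinch the handle across its 20 mm side.

>>> jog_arm(travel=[[0,0,0],[0,0,0],[0,0,0],[0,0,0],[0,0,0]], turn=[-0.18,-0.18,-0.18,-0.18,-0.18], gripper=[60,60,60,60,60])

```text
time_s: 28.08
eef_pos: [0.3868, 0.2934, 0.2043]
orientation: [[0.593, 0.805, 0.0], [0.805, -0.593, -0.001], [-0.0, 0.001, -1.0]]
contact_force: [-0.2, 0.7, 0.2]
width: 0.705
grip_force: 0.0
```

>>> jog_arm(travel=[[0,0,0],[0,0,0],[0,0,0],[0,0,0]], turn=[-0.18,-0.18,-0.18,-0.01], gripper=[60,60,60,60])

```text
time_s: 28.58
eef_pos: [0.3866, 0.2936, 0.2043]
orientation: [[0.092, 0.996, 0.0], [0.996, -0.092, -0.0], [-0.0, 0.0, -1.0]]
contact_force: [0.2, 0.1, -0.3]
width: 0.701
grip_force: 0.0
```

Run:
```python
from h import *
w=cam("w7")
print("handle top",px2w(w,326,190.5,.082),[px2w(w,*q,.082).round(4) for q in((290,173),(364,180),(288,202),(362,210))])
f,w=wshot("w8");to(.412,.292,.12,1.486)
for r,a in blobs(f,(45,120,30),(80,255,255),300): print(np.round(r[0],1),[px2w(w,*q,.026)[:2].round(4).tolist() for q in cv2.boxPoints(r)])
```

```text
handle top [0.41448868 0.29233485 0.082     ] [array([0.4261, 0.3184, 0.082 ]), array([0.423 , 0.2655, 0.082 ]), array([0.4051, 0.3196, 0.082 ]), array([0.4011, 0.2654, 0.082 ])]
t 28.62 tcp [0.3864 0.2938 0.2043] yaw 1.4784 travel [ 0.6 25.6 84.3] turn -0.008 w 0.705 grip 0.0 F [-0.2  1.3 -0.1]
[265.6 359. ] [[0.3043, 0.2053], [0.343, 0.2049], [0.3373, 0.0971], [0.2954, 0.0973]]
[347.5 190. ] [[0.3909, 0.2822], [0.3966, 0.3485], [0.4347, 0.345], [0.4311, 0.2785]]
```

>>> jog_arm(travel=[[0,14,40],[0,13,50],[0,0,40],[0,0,25],[0,0,7]], turn=[-0.008,0,0,0,0], gripper=[60,60,60,60,60])

```text
time_s: 29.25
eef_pos: [0.4113, 0.2913, 0.0404]
orientation: [[0.083, 0.997, -0.004], [0.997, -0.083, -0.002], [-0.002, -0.004, -1.0]]
contact_force: [0.1, -0.2, 0.0]
width: 0.703
grip_force: 0.0
```

>>> jog_arm(travel=[[0,0,0],[0,0,0],[0,0,0],[0,0,0],[0,0,0]], turn=[0,0,0,0,0], gripper=[35,24,22,20,18])

```text
time_s: 29.88
eef_pos: [0.4132, 0.2931, 0.0435]
orientation: [[0.08, 0.997, 0.001], [0.997, -0.08, 0.001], [0.001, 0.001, -1.0]]
contact_force: [-1.0, -0.2, 5.8]
width: 0.224
grip_force: 58.7
```

>>> jog_arm(travel=[[0,0,0],[0,0,0]], turn=[0,0], gripper=[15,15])

```text
time_s: 30.12
eef_pos: [0.4132, 0.2931, 0.0435]
orientation: [[0.08, 0.997, 0.001], [0.997, -0.08, 0.001], [0.001, 0.001, -1.0]]
contact_force: [-1.5, -0.4, 7.2]
width: 0.226
grip_force: 58.9
```

>>> jog_arm(travel=[[0,0,-5],[0,0,-10],[0,0,-30],[0,0,-50],[0,0,-50]], turn=[0,0,0,0,0], gripper=[15,15,15,15,15])

```text
time_s: 30.75
eef_pos: [0.4119, 0.2922, 0.1885]
orientation: [[0.08, 0.997, -0.001], [0.997, -0.08, -0.001], [-0.001, -0.001, -1.0]]
contact_force: [0.6, 0.0, -1.4]
width: 0.225
grip_force: 58.7
```

Run:
```python
from h import *
f,w=wshot("w9");to(.45,-.315,.2,1.646)
```

```text
t 30.8 tcp [0.4164 0.2947 0.1969] yaw 1.4911 travel [-605.1   82.2   -6.2] turn -0.155 w 0.225 grip 58.9 F [1.7 1.6 3.2]
```

View pics/w9.png

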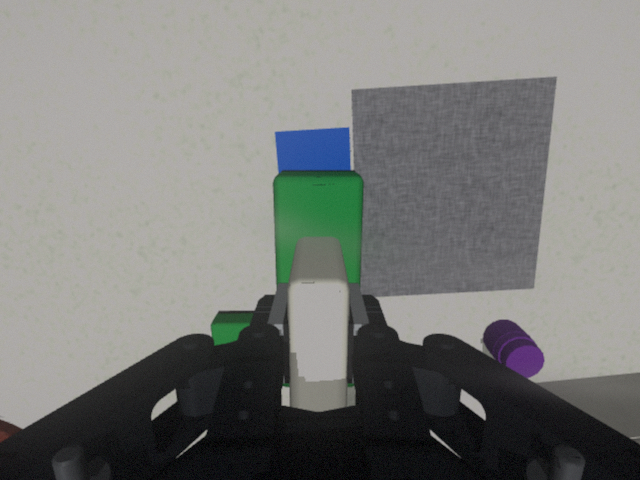

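The scraper is held firmly and square (foot at (318,225) in view). While it travels, I'll work out the tray's frame and the caps from the top picture.

>>> jog_arm(travel=[[-30,0,0],[-50,0,0],[-50,0,0],[-50,0,0],[-50,0,0]], turn=[-0.03,-0.03,-0.03,-0.03,-0.035], gripper=[15,15,15,15,15])

```text
time_s: 31.42
eef_pos: [0.4087, 0.0614, 0.1875]
orientation: [[-0.077, 0.997, 0.001], [0.997, 0.077, -0.0], [-0.0, 0.001, -1.0]]
contact_force: [-0.4, 0.2, -1.3]
width: 0.228
grip_force: 58.8
```

>>> jog_arm(travel=[[-50,0,0],[-50,0,0],[-30,0,0],[0,0,0]], turn=[0,0,0,0], gripper=[15,15,15,15])

```text
time_s: 31.92
eef_pos: [0.4188, -0.0685, 0.1876]
orientation: [[-0.071, 0.997, 0.0], [0.997, 0.071, -0.0], [-0.0, 0.0, -1.0]]
contact_force: [0.5, 1.0, -0.9]
width: 0.224
grip_force: 58.9
```

Run:
```python
from h import *
c=read_camera("top");f=c["frame"];cv2.imwrite("pics/top9.png",f)
cv2.imwrite("pics/t9c.png",cv2.resize(f[160:340,400:540],(700,900),interpolation=cv2.INTER_CUBIC)[::1][:, :][0:900]*1 if 0 else cv2.resize(f[170:330,410:530],(600,800)[:2] if 0 else (450,600),interpolation=cv2.INTER_CUBIC))
to(.45,-.315,.2,1.646)
T=cam("top")
for r,a in blobs(f,(0,120,60),(8,255,255),8,(430,235,520,320)): print("cap",px2w(T,*r[0],.0725)[:2].round(4))
```

```text
t 31.98 tcp [ 0.4186 -0.0673  0.1874] yaw 1.6433 travel [-249.3   13.4  -12.8] turn -0.003 w 0.224 grip 58.9 F [-0.4 -0.4 -2.2]
cap [ 0.4973 -0.3578]
cap [ 0.501  -0.3109]
cap [ 0.5354 -0.2838]
cap [ 0.5459 -0.3268]
```

View pics/t9c.png

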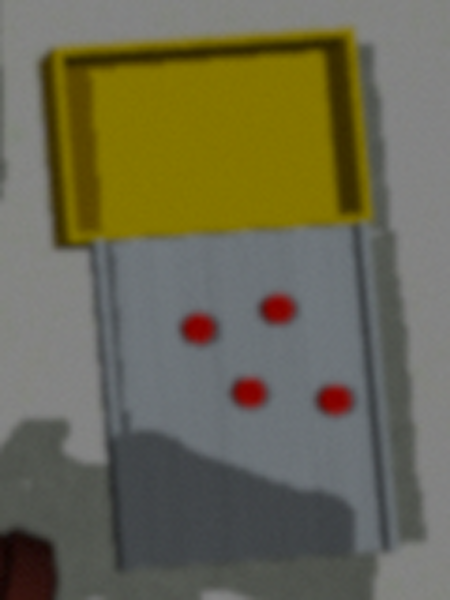

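Run:
```python
from h import *
T=cam("top")
P=lambda u,v,z:px2w(T,u/3.75+410,v/3.75+170,z)[:2]
LB,LT,RB,RT=P(118,570,.074),P(92,243,.074),P(397,550,.074),P(370,225,.074)
print(LB,LT,RB,RT)
dl=LT-LB;dr=RT-RB;print("yaws",np.arctan2(dl[1],dl[0]),np.arctan2(dr[1],dr[0]),"bottom",np.arctan2(-(LB-RB)[0],(LB-RB)[1]),np.linalg.norm(LB-RB))
TU=[P(*q,.05) for q in((48,52),(352,30),(372,220),(60,246))]
print("tub",np.round(TU,4).tolist(),np.mean(TU,0)); d=TU[1]-TU[2];e=TU[0]-TU[3];g=TU[0]-TU[1];print(np.arctan2(d[1],d[0]),np.arctan2(e[1],e[0]),np.arctan2(-g[0],g[1]))
y=.075;ex=np.array([np.cos(y),np.sin(y)]);ey=np.array([-ex[1],ex[0]])
ctr=(LB+RB)/2+.09*ex;ctr2=np.mean(TU,0)-.146*ex;print("tray ctr",ctr,ctr2)
for q in((.4973,-.3578),(.501,-.3109),(.5354,-.2838),(.5459,-.3268)): print("cap local",((np.array(q)-ctr)@ex).round(4),((np.array(q)-ctr)@ey).round(4))
```

```text
[ 0.40375963 -0.23952233] [ 0.58015995 -0.226694  ] [ 0.4154755  -0.39025941] [ 0.59126524 -0.37857581]
yaws 0.07259507266607926 0.06636586297621416 bottom 0.07756788954123416 0.15119168785115278
tub [[0.689, -0.2073], [0.703, -0.3777], [0.5963, -0.3872], [0.5804, -0.2134]] [ 0.64221051 -0.29638363]
0.08833597201611677 0.05615267035908409 0.08196992918276709
tray ctr [ 0.49936456 -0.3081472 ] [ 0.49662095 -0.30732337]
cap local -0.0058 -0.0494
cap local 0.0014 -0.0029
cap local 0.0378 0.0216
cap local 0.045 -0.0221
```

Tray centre is about (0.498, -0.308) with yaw 0.074. The caps span -58 to +30 mm across it, so one 108 mm pass at local y = -10 covers them all.

>>> jog_arm(travel=[[-30,0,0],[-50,0,0],[-50,0,0],[-50,5,0],[-50,6,0]], turn=[0,0,0,0,-0.002], gripper=[15,15,15,15,15])

```text
time_s: 32.6
eef_pos: [0.4476, -0.2952, 0.1873]
orientation: [[-0.079, 0.997, 0.0], [0.997, 0.079, 0.001], [0.001, 0.0, -1.0]]
contact_force: [0.1, 0.3, -1.1]
width: 0.227
grip_force: 58.8
```

>>> jog_arm(travel=[[-26,0,0],[0,0,30],[0,0,30],[0,0,10],[0,0,0]], turn=[0,0,0,0,0], gripper=[15,15,15,15,15])

```text
time_s: 33.22
eef_pos: [0.449, -0.3199, 0.1168]
orientation: [[-0.078, 0.997, -0.001], [0.997, 0.078, 0.001], [0.002, -0.001, -1.0]]
contact_force: [0.3, 0.7, -1.0]
width: 0.226
grip_force: 58.8
```

Run:
```python
from h import *
c=read_camera("scene");cv2.imwrite("pics/s10.png",cv2.resize(c["frame"][250:480,50:350],(780,598)))
to(.4488,-.3217,.1035,1.645)
```

```text
t 33.27 tcp [ 0.4497 -0.3208  0.1179] yaw 1.6488 travel [-0.8 -0.9 14.4] turn 0.004 w 0.228 grip 58.8 F [ 0.5  0.1 -0.7]
```

View pics/s10.png

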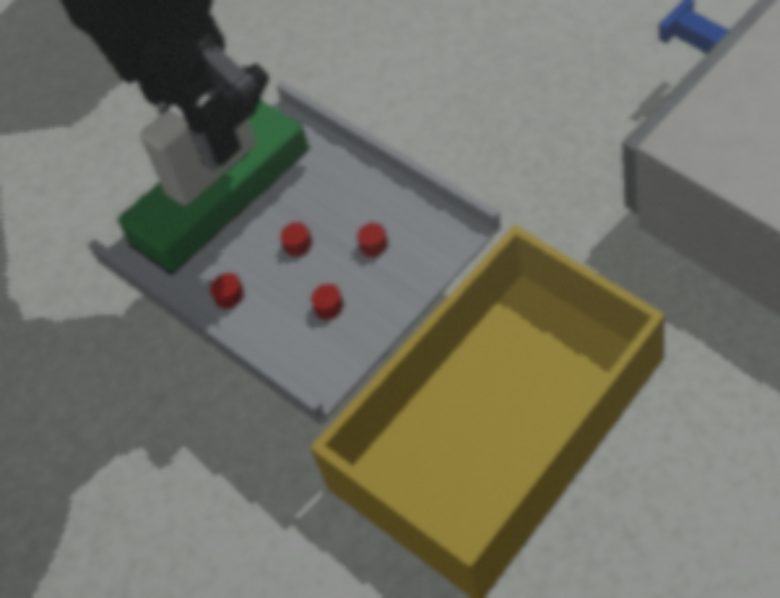

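The scraper hangs over the near end of the tray, behind all four caps and between the rims. Lower it to light contact.

>>> jog_arm(travel=[[0,0,7],[0,0,4],[0,0,1.5],[0,0,1],[0,0,0]], turn=[0,0,0.003,0,0], gripper=[15,15,15,15,15])

```text
time_s: 33.9
eef_pos: [0.449, -0.3213, 0.1039]
orientation: [[-0.074, 0.997, -0.0], [0.997, 0.074, 0.0], [0.0, -0.0, -1.0]]
contact_force: [-0.2, 0.4, -1.1]
width: 0.224
grip_force: 58.8
```

>>> jog_arm(travel=[[0,0,0.5],[0,0,0]], turn=[0,0], gripper=[15,15])

```text
time_s: 34.15
eef_pos: [0.4491, -0.3214, 0.1036]
orientation: [[-0.074, 0.997, 0.0], [0.997, 0.074, -0.0], [-0.0, 0.0, -1.0]]
contact_force: [-0.6, -1.3, -0.0]
width: 0.227
grip_force: 59.0
```

>>> jog_arm(travel=[[0,0,0.4],[0,0,0]], turn=[0,0], gripper=[15,15])

```text
time_s: 34.4
eef_pos: [0.4492, -0.3214, 0.1035]
orientation: [[-0.074, 0.997, 0.0], [0.997, 0.074, -0.0], [-0.0, 0.0, -1.0]]
contact_force: [-0.7, 0.3, 1.4]
width: 0.23
grip_force: 59.1
```

Light contact at about 2.5 N. Sweep.

>>> jog_arm(travel=[[0,5,0],[0,9,0],[0,9,0],[0,9,0],[0,9,0]], turn=[0,0,0,0,0], gripper=[15,15,15,15,15])

```text
time_s: 35.02
eef_pos: [0.4905, -0.3185, 0.1035]
orientation: [[-0.074, 0.997, -0.001], [0.997, 0.074, -0.001], [-0.001, -0.001, -1.0]]
contact_force: [-4.1, 0.1, 6.0]
width: 0.232
grip_force: 59.8
```

>>> jog_arm(travel=[[0,9,0],[0,9,0],[0,9,0],[0,9,0],[0,0,0]], turn=[0,0,0,0,0], gripper=[15,15,15,15,15])

```text
time_s: 35.65
eef_pos: [0.5278, -0.3157, 0.1036]
orientation: [[-0.074, 0.997, 0.003], [0.997, 0.074, -0.001], [-0.001, 0.003, -1.0]]
contact_force: [0.4, 0.3, 3.0]
width: 0.228
grip_force: 59.6
```

Run:
```python
from h import *
c=read_camera("scene");cv2.imwrite("pics/s11.png",cv2.resize(c["frame"][250:480,50:350],(780,598)))
to(.449+.128*.9973,-.3214+.128*.074,.1035,1.645)
```

```text
t 35.7 tcp [ 0.5277 -0.3157  0.1036] yaw 1.645 travel [ 0.2 49.1  0.2] turn -0.0 w 0.229 grip 59.5 F [ 0.9 -0.   4.1]
```

View pics/s11.png

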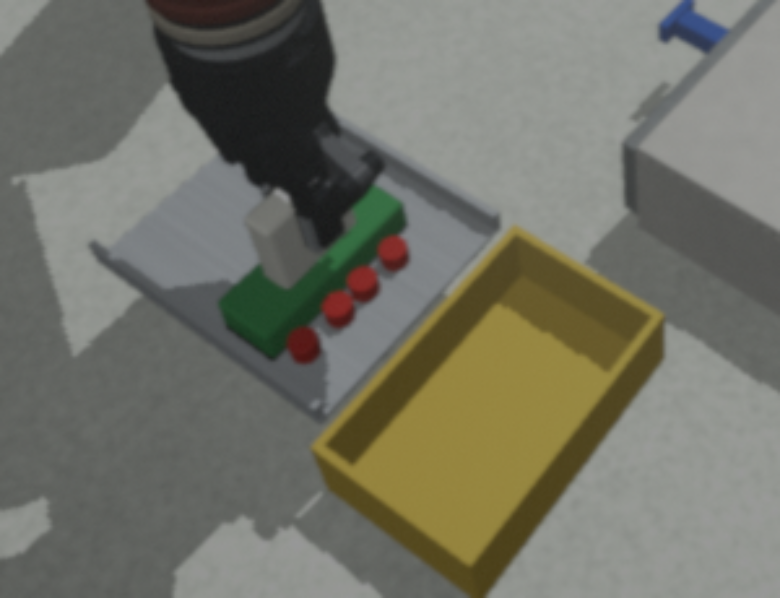

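All four caps are lined up ahead of the blade. Ease the pressure slightly and continue over the edge.

>>> jog_arm(travel=[[0,6,-0.3],[0,9,0],[0,9,0],[0,9,0],[0,9,0]], turn=[0,0,0,0,0], gripper=[15,15,15,15,15])

```text
time_s: 36.33
eef_pos: [0.5666, -0.3127, 0.1036]
orientation: [[-0.074, 0.997, -0.003], [0.997, 0.074, -0.0], [0.0, -0.003, -1.0]]
contact_force: [-5.8, -0.2, 14.3]
width: 0.225
grip_force: 61.2
```

>>> jog_arm(travel=[[0,8,0],[0,4,0],[0,0,0],[0,0,0]], turn=[0,0,0,0], gripper=[15,15,15,15])

```text
time_s: 36.83
eef_pos: [0.5795, -0.3117, 0.1035]
orientation: [[-0.074, 0.997, -0.0], [0.997, 0.074, -0.0], [-0.0, -0.0, -1.0]]
contact_force: [-2.2, -0.2, 5.8]
width: 0.231
grip_force: 59.8
```

Run:
```python
from h import *
c=read_camera("scene");cv2.imwrite("pics/s12.png",cv2.resize(c["frame"][250:480,50:350],(780,598)))
to(.449,-.3214,.1035,1.645)
```

```text
t 36.88 tcp [ 0.5795 -0.3117  0.1035] yaw 1.6448 travel [ 0.000e+00 -1.309e+02  1.000e-01] turn -0.0 w 0.225 grip 59.8 F [-1.8 -1.   4.9]
```

View pics/s12.png

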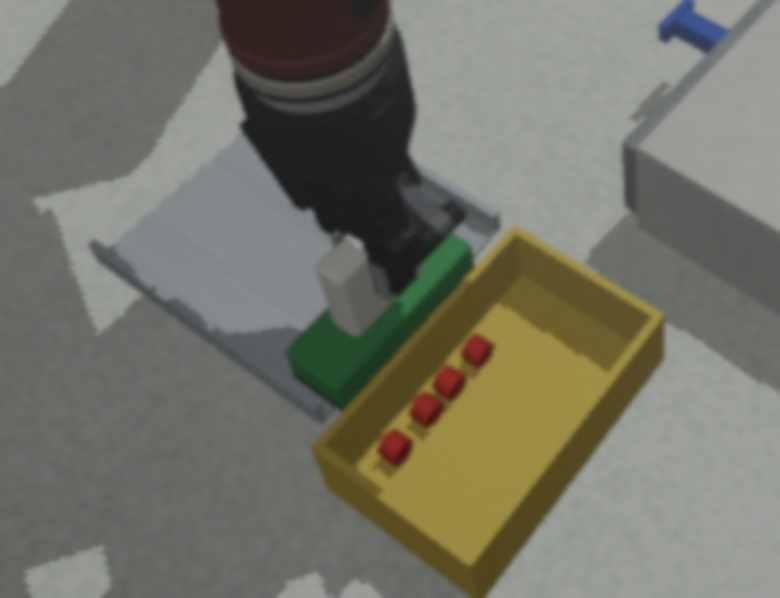

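All four caps are now in the tub and the tray is clear. That was my 15th picture, one over the 14-picture limit, so I'll do the rest by numbers only. Lift the scraper and carry it back to its rest.

>>> jog_arm(travel=[[0,0,-5],[0,0,-30],[0,0,-50],[0,-30,0],[0,-45,0]], turn=[0,0,0,0.048,0.048], gripper=[15,15,15,15,15])

```text
time_s: 37.5
eef_pos: [0.5053, -0.3148, 0.1887]
orientation: [[0.022, 1.0, 0.002], [1.0, -0.022, -0.001], [-0.001, 0.002, -1.0]]
contact_force: [-0.5, -0.5, -2.4]
width: 0.228
grip_force: 59.0
```

>>> jog_arm(travel=[[30,-40,0],[45,-30,0],[45,-30,0],[50,0,0],[50,0,0]], turn=[0,0,0,0,0], gripper=[15,15,15,15,15])

```text
time_s: 38.12
eef_pos: [0.4088, -0.0909, 0.1875]
orientation: [[0.023, 1.0, 0.0], [1.0, -0.023, 0.001], [0.001, 0.0, -1.0]]
contact_force: [0.0, -0.0, -1.0]
width: 0.226
grip_force: 59.2
```

>>> jog_arm(travel=[[50,0,0],[50,0,0],[50,0,0],[50,0,0],[50,0,0]], turn=[0,0,0,0,0], gripper=[15,15,15,15,15])

```text
time_s: 38.75
eef_pos: [0.4144, 0.1591, 0.1876]
orientation: [[0.022, 1.0, -0.0], [1.0, -0.022, 0.001], [0.001, -0.0, -1.0]]
contact_force: [1.7, -0.3, -1.4]
width: 0.227
grip_force: 59.2
```

>>> jog_arm(travel=[[50,0,0],[45,0,0],[25,0,0],[0,0,0]], turn=[0,0,0,0], gripper=[15,15,15,15])

```text
time_s: 39.25
eef_pos: [0.4169, 0.2786, 0.1874]
orientation: [[0.019, 1.0, -0.001], [1.0, -0.019, 0.0], [0.0, -0.001, -1.0]]
contact_force: [-0.5, 0.1, -0.8]
width: 0.23
grip_force: 59.2
```

Run:
```python
from h import *
to(.410,.3017,.0435,1.549)
c=read_camera("top");cv2.imwrite("pics/top13.png",c["frame"]);T=cam("top")
for r,a in blobs(c["frame"],(0,120,50),(8,255,255),8,(410,170,520,325)): print("red",px2w(T,*r[0],.018)[:2].round(3),a)
for r,a in blobs(c["frame"],(100,120,60),(130,255,255),50,(310,220,370,320)): print("tab",[px2w(T,*q,.067)[:2].round(4).tolist() for q in cv2.boxPoints(r)])
f,w=wshot("w13")
for n,lo,hi,z in(("green",(45,120,30),(80,255,255),.175),("rest",(100,120,50),(130,255,255),0)):
  for r,a in blobs(f,lo,hi,300): print(n,np.round(r[0],1),np.round(r[1],1),a,[px2w(w,*q,z)[:2].round(4).tolist() for q in cv2.boxPoints(r)])
```

```text
t 39.25 tcp [0.4169 0.2786 0.1874] yaw 1.5518 travel [ 23.   -7.2 143.9] turn 0.003 w 0.23 grip 59.2 F [-0.5  0.1 -0.8]
red [ 0.61  -0.304] 15.0
red [ 0.608 -0.279] 16.5
red [ 0.612 -0.322] 16.0
red [ 0.614 -0.349] 14.5
tab [[0.6033, -0.0133], [0.6035, -0.0441], [0.5562, -0.0444], [0.556, -0.0137]]
green [218.  322.5] [39. 42.] 1244.5 [[0.3604, 0.2742], [0.3797, 0.2739], [0.3781, 0.2536], [0.3582, 0.254]]
green [283.1 262.3] [16.4 42.9] 503.0 [[0.3952, 0.2839], [0.3994, 0.3038], [0.4065, 0.3024], [0.4025, 0.2825]]
green [318.  226.5] [111.  88.] 5539.5 [[0.399, 0.3336], [0.4356, 0.3328], [0.4362, 0.2832], [0.3964, 0.284]]
rest [310. 143.] [64. 74.] 4285.5 [[0.3795, 0.3672], [0.4421, 0.3659], [0.4422, 0.3121], [0.3766, 0.3134]]
```

>>> jog_arm(travel=[[13,-4,10],[10,-3,40],[0,0,45],[0,0,30],[0,0,10]], turn=[0.003,0,0,0,0], gripper=[15,15,15,15,15])

```text
time_s: 39.98
eef_pos: [0.409, 0.2989, 0.0504]
orientation: [[0.026, 1.0, -0.005], [1.0, -0.026, -0.002], [-0.003, -0.005, -1.0]]
contact_force: [0.3, -0.2, -0.9]
width: 0.227
grip_force: 59.1
```

>>> jog_arm(travel=[[0,0,4],[0,0,2],[0,0,1],[0,0,0]], turn=[0,0,0,0], gripper=[15,15,15,15])

```text
time_s: 40.48
eef_pos: [0.4119, 0.3006, 0.0471]
orientation: [[0.025, 1.0, 0.001], [1.0, -0.025, 0.001], [0.001, 0.001, -1.0]]
contact_force: [-0.4, -0.1, -0.7]
width: 0.229
grip_force: 59.1
```

Run:
```python
from h import *
to(.410,.3017,.0435,1.549)
```

```text
t 40.48 tcp [0.4119 0.3006 0.0471] yaw 1.5457 travel [ 1.  -2.   3.6] turn -0.003 w 0.229 grip 59.1 F [-0.4 -0.1 -0.7]
```

>>> jog_arm(travel=[[1,-2,1.5],[0,0,1],[0,0,0.7],[0,0,0]], turn=[0,0,0,0], gripper=[15,15,15,15])

```text
time_s: 40.98
eef_pos: [0.4092, 0.3013, 0.0435]
orientation: [[0.025, 1.0, -0.001], [1.0, -0.025, -0.0], [-0.0, -0.001, -1.0]]
contact_force: [-1.7, -1.3, 4.3]
width: 0.225
grip_force: 59.9
```

>>> jog_arm(travel=[[0,0,0.4],[0,0,0]], turn=[0,0], gripper=[15,15])

```text
time_s: 41.22
eef_pos: [0.4092, 0.3013, 0.0435]
orientation: [[0.025, 1.0, -0.001], [1.0, -0.025, -0.0], [-0.0, -0.001, -1.0]]
contact_force: [-3.0, -2.6, 6.7]
width: 0.23
grip_force: 60.4
```

>>> jog_arm(travel=[[0,0,0.4],[0,0,0]], turn=[0,0], gripper=[15,15])

```text
time_s: 41.48
eef_pos: [0.4093, 0.3013, 0.0435]
orientation: [[0.025, 1.0, -0.001], [1.0, -0.025, -0.0], [-0.0, -0.001, -1.0]]
contact_force: [-3.8, -2.8, 10.2]
width: 0.226
grip_force: 60.8
```

Standing on the rest. Release, rise straight up and back away, then check by numbers.

>>> jog_arm(travel=[[0,0,-0.7],[0,0,0],[0,0,0],[0,0,-20],[0,0,-50]], turn=[0,0,0,0,0], gripper=[24,40,50,50,50])

```text
time_s: 42.1
eef_pos: [0.4068, 0.2998, 0.1106]
orientation: [[0.025, 1.0, -0.007], [1.0, -0.025, -0.004], [-0.004, -0.006, -1.0]]
contact_force: [0.4, -0.3, -0.3]
width: 0.587
grip_force: 0.0
```

>>> jog_arm(travel=[[0,0,-50],[0,0,-40],[-50,0,0],[-50,0,0],[-50,0,0]], turn=[0,0,0,0,0], gripper=[50,50,50,50,50])

```text
time_s: 42.72
eef_pos: [0.4054, 0.1501, 0.203]
orientation: [[0.024, 1.0, 0.001], [1.0, -0.024, -0.0], [-0.0, 0.001, -1.0]]
contact_force: [-0.1, -0.6, 0.6]
width: 0.584
grip_force: 0.0
```

>>> jog_arm(travel=[[-50,0,0],[-50,0,0],[-50,0,0],[0,0,0],[0,0,0]], turn=[0,0,0,0,0], gripper=[50,50,50,50,50])

```text
time_s: 43.35
eef_pos: [0.4018, 0.0016, 0.2028]
orientation: [[0.026, 1.0, -0.0], [1.0, -0.026, 0.001], [0.001, -0.0, -1.0]]
contact_force: [-0.5, 0.9, -0.9]
width: 0.585
grip_force: 0.0
```

Run:
```python
from h import *
c=read_camera("top");f=c["frame"];cv2.imwrite("pics/top14.png",f);T=cam("top");f0=cv2.imread("pics/top0.png")
for g in (f0,f):
  for n,lo,hi,z,roi,a0 in(("green",(45,120,40),(80,255,255),.026,(140,290,225,340),50),("rest",(100,120,60),(130,255,255),0,(140,290,225,340),50),("tab",(100,120,60),(130,255,255),.067,(310,220,370,320),50),("strip",(0,0,0),(180,255,40),.155,(290,125,330,175),50),("meter",(0,0,40),(180,80,110),.1,(330,130,385,180),200),("liner whites",(0,0,150),(180,60,255),.046,(145,222,228,292),50),("red",(0,120,50),(8,255,255),.02,(410,170,520,325),8)):
    for r,a in blobs(g,lo,hi,a0,roi): print(n,a,px2w(T,*r[0],z)[:2].round(4),[px2w(T,*q,z)[:2].round(3).tolist() for q in cv2.boxPoints(r)] if n in("green","rest") else "")
  print()
to(0,0,0)
```

```text
green 835.5 [0.4114 0.2904] [[0.397, 0.344], [0.435, 0.342], [0.425, 0.237], [0.388, 0.239]]
rest 611.0 [0.4088 0.3011] [[0.379, 0.366], [0.442, 0.365], [0.439, 0.236], [0.375, 0.237]]
tab 172.0 [ 0.5766 -0.0289] 
strip 228.5 [0.7456 0.0293] 
meter 1232.5 [ 0.7359 -0.0618] 
red 35.0 [ 0.4982 -0.3721] 
red 27.5 [ 0.5021 -0.3243] 
red 28.5 [ 0.538 -0.296] 
red 33.5 [ 0.549  -0.3408] 

green 775.0 [0.41   0.2552] [[0.428, 0.305], [0.429, 0.207], [0.392, 0.206], [0.391, 0.304]]
rest 996.0 [0.4088 0.3012] [[0.379, 0.366], [0.442, 0.365], [0.439, 0.236], [0.375, 0.237]]
tab 167.5 [ 0.5797 -0.0289] 
strip 223.5 [0.7456 0.0293] 
meter 1174.0 [ 0.736  -0.0608] 
red 15.0 [ 0.6095 -0.3031] 
red 17.5 [ 0.6083 -0.2785] 
red 16.0 [ 0.6113 -0.3215] 
red 14.5 [ 0.6142 -0.3481] 

t 43.4 tcp [0.4018 0.0021 0.2028] yaw 1.5464 travel [ -12.1 -401.5  202.9] turn None w 0.588 grip 0.0 F [-1.   0.8 -0.1]
```

The scraper reads about 46 mm off its rest (y 0.255 instead of 0.301), so it was knocked aside. I'll measure and put it back.

>>> jog_arm(travel=[[50,0,0],[50,0,0],[40,0,0],[0,0,0]], turn=[0,0,0,0], gripper=[60,60,60,60])

```text
time_s: 43.9
eef_pos: [0.4046, 0.1449, 0.2029]
orientation: [[0.018, 1.0, -0.0], [1.0, -0.018, 0.001], [0.001, -0.0, -1.0]]
contact_force: [-0.1, -0.5, 0.4]
width: 0.701
grip_force: 0.0
```

Run:
```python
from h import *
T=cam("top");f=cv2.imread("pics/top14.png")
for r,a in blobs(f,(0,0,120),(180,50,255),50,(180,306,225,326)): print("top handle",a,np.round(r[0],1),px2w(T,*r[0],.082).round(4)[:2],[px2w(T,*q,.082)[:2].round(4).tolist() for q in cv2.boxPoints(r)])
g,w=wshot("w15")
for n,lo,hi,z in(("green",(45,120,30),(80,255,255),.026),("white",(0,0,130),(180,60,255),.082)):
  for r,a in blobs(g,lo,hi,300,(100,0,640,420)): print(n,np.round(r[0],1),np.round(r[1],1),a,[px2w(w,*q,z)[:2].round(4).tolist() for q in cv2.boxPoints(r)])
to(.41,.255,.2,1.571)
```

```text
top handle 162.5 [196.5 317.5] [0.4098 0.252 ] [[0.4166, 0.2771], [0.4169, 0.2273], [0.403, 0.227], [0.4027, 0.2768]]
green [222. 179.] [44. 54.] 1511.0 [[0.3001, 0.1563], [0.3049, 0.2025], [0.3421, 0.2019], [0.3388, 0.1556]]
green [325.   81.5] [141.  50.] 6258.0 [[0.3927, 0.3065], [0.431, 0.3058], [0.4317, 0.2003], [0.3894, 0.2011]]
white [609.5 356. ] [126.  59.] 5819.5 [[0.6059, 0.0934], [0.6516, 0.0926], [0.6774, -0.0256], [0.6266, -0.0248]]
white [326.   72.5] [87. 26.] 2192.0 [[0.4029, 0.2802], [0.4195, 0.2799], [0.4194, 0.227], [0.4018, 0.2273]]
white [369.5 208. ] [416. 539.] 130485.5 [[0.2693, 0.2989], [0.6079, 0.2929], [0.6767, -0.0225], [0.2133, -0.0149]]
t 43.95 tcp [0.4046 0.1435 0.2028] yaw 1.5516 travel [111.6   3.2   2.7] turn -0.019 w 0.703 grip 0.0 F [ 0.3 -0.6 -0.2]
```

>>> jog_arm(travel=[[50,2,0],[45,2,0],[15,0,40],[0,0,45],[0,0,40]], turn=[0,0,0,0,0], gripper=[60,60,60,60,60])

```text
time_s: 44.58
eef_pos: [0.4117, 0.251, 0.0765]
orientation: [[0.024, 1.0, -0.0], [1.0, -0.024, -0.001], [-0.001, -0.0, -1.0]]
contact_force: [0.4, -1.1, -0.5]
width: 0.699
grip_force: 0.0
```

>>> jog_arm(travel=[[0,0,25],[0,0,8],[0,0,0],[0,0,0],[0,0,0]], turn=[0,0,0,0,0], gripper=[60,60,40,26,22])

```text
time_s: 45.2
eef_pos: [0.4129, 0.2517, 0.0463]
orientation: [[0.025, 1.0, 0.002], [1.0, -0.025, 0.001], [0.001, 0.002, -1.0]]
contact_force: [-0.9, 1.7, -0.6]
width: 0.257
grip_force: 0.4
```

>>> jog_arm(travel=[[0,0,0],[0,0,0],[0,0,0],[0,0,-10],[0,0,-20]], turn=[0,0,0,0,0], gripper=[19,17,15,15,15])

```text
time_s: 45.82
eef_pos: [0.4107, 0.2506, 0.0743]
orientation: [[0.025, 1.0, -0.003], [1.0, -0.025, -0.001], [-0.001, -0.003, -1.0]]
contact_force: [0.1, -0.3, -0.9]
width: 0.225
grip_force: 58.6
```

Run:
```python
from h import *
to(.410,.3016,.0435,1.549)
```

```text
t 45.83 tcp [0.4107 0.2506 0.0743] yaw 1.5459 travel [51.  -1.8 30.7] turn -0.003 w 0.225 grip 58.6 F [ 0.1 -0.3 -0.9]
```

>>> jog_arm(travel=[[25,0,0],[24,-2,0],[0,0,12],[0,0,8],[0,0,0]], turn=[0,0,0,0,0], gripper=[15,15,15,15,15])

```text
time_s: 46.45
eef_pos: [0.4098, 0.2988, 0.0533]
orientation: [[0.026, 1.0, -0.004], [1.0, -0.026, -0.002], [-0.002, -0.003, -1.0]]
contact_force: [-0.4, -0.7, -1.9]
width: 0.225
grip_force: 58.7
```

Run:
```python
from h import *
to(.410,.300,.0463,1.549)
```

```text
t 46.45 tcp [0.4098 0.2988 0.0533] yaw 1.5452 travel [1.3 0.2 7. ] turn -0.004 w 0.225 grip 58.7 F [-0.4 -0.7 -1.9]
```

>>> jog_arm(travel=[[1,0,4],[0,0,2],[0,0,1],[0,0,0],[0,0,0]], turn=[0,0,0,0,0], gripper=[15,15,15,15,15])

```text
time_s: 47.08
eef_pos: [0.4115, 0.3013, 0.0482]
orientation: [[0.025, 1.0, 0.0], [1.0, -0.025, 0.0], [0.0, 0.0, -1.0]]
contact_force: [-0.2, 0.2, -1.8]
width: 0.226
grip_force: 58.7
```

>>> jog_arm(travel=[[0,0,0.6],[0,0,0.6],[0,0,0]], turn=[0,0,0], gripper=[15,15,15])

```text
time_s: 47.45
eef_pos: [0.4113, 0.3013, 0.0468]
orientation: [[0.025, 1.0, -0.0], [1.0, -0.025, -0.0], [-0.0, -0.0, -1.0]]
contact_force: [0.3, 0.1, -1.5]
width: 0.227
grip_force: 58.7
```

>>> jog_arm(travel=[[0,0,0.5],[0,0,0.4],[0,0,0]], turn=[0,0,0], gripper=[15,15,15])

```text
time_s: 47.82
eef_pos: [0.4114, 0.3012, 0.0461]
orientation: [[0.025, 1.0, -0.0], [1.0, -0.025, -0.0], [-0.0, -0.0, -1.0]]
contact_force: [0.2, -0.8, 1.4]
width: 0.227
grip_force: 59.1
```

>>> jog_arm(travel=[[0,0,0.3],[0,0,0]], turn=[0,0], gripper=[15,15])

```text
time_s: 48.08
eef_pos: [0.4114, 0.3012, 0.0461]
orientation: [[0.025, 1.0, -0.0], [1.0, -0.025, -0.0], [-0.0, -0.0, -1.0]]
contact_force: [-1.7, -1.8, 5.4]
width: 0.229
grip_force: 59.7
```

Contact. Release slowly, check before backing off, and check again once clear.

>>> jog_arm(travel=[[0,0,-0.4],[0,0,0],[0,0,0],[0,0,0],[0,0,-30]], turn=[0,0,0,0,0], gripper=[24,40,55,60,60])

```text
time_s: 48.7
eef_pos: [0.4089, 0.2999, 0.0737]
orientation: [[0.025, 1.0, -0.006], [1.0, -0.025, -0.003], [-0.003, -0.006, -1.0]]
contact_force: [0.3, -0.1, 0.3]
width: 0.703
grip_force: 0.0
```

>>> jog_arm(travel=[[0,0,-50],[0,0,-50],[0,0,-40],[-40,0,0],[-50,0,0]], turn=[0,0,0,0,0], gripper=[60,60,60,60,60])

```text
time_s: 49.32
eef_pos: [0.4096, 0.2111, 0.2171]
orientation: [[0.023, 1.0, 0.003], [1.0, -0.023, 0.001], [0.001, 0.003, -1.0]]
contact_force: [0.8, -0.6, -0.4]
width: 0.701
grip_force: 0.0
```

>>> jog_arm(travel=[[-50,0,0],[-50,0,0],[-50,0,0],[-50,0,0],[0,0,0]], turn=[0,0,0,0,0], gripper=[60,60,60,60,60])

```text
time_s: 49.95
eef_pos: [0.4041, 0.0087, 0.2161]
orientation: [[0.031, 1.0, 0.001], [1.0, -0.031, -0.001], [-0.001, 0.001, -1.0]]
contact_force: [-0.1, 0.4, -0.4]
width: 0.703
grip_force: 0.0
```

>>> jog_arm(travel=[[0,0,0],[0,0,0],[0,0,0],[0,0,0],[0,0,0]], turn=[0,0,0,0,0], gripper=[60,60,60,60,60])

```text
time_s: 50.58
eef_pos: [0.4041, 0.0118, 0.216]
orientation: [[0.024, 1.0, -0.0], [1.0, -0.024, 0.0], [0.0, -0.0, -1.0]]
contact_force: [0.5, -0.3, 0.4]
width: 0.705
grip_force: 0.0
```

Run:
```python
from h import *
c=read_camera("top");f=c["frame"];cv2.imwrite("pics/top16.png",f);T=cam("top")
for n,lo,hi,z,roi,a0 in(("green",(45,120,40),(80,255,255),.026,(140,290,225,340),50),("rest",(100,120,60),(130,255,255),0,(140,290,225,340),50),("handle",(0,0,120),(180,50,255),.082,(162,306,205,326),50),("tab",(100,120,60),(130,255,255),.067,(310,220,370,320),50),("red",(0,120,50),(8,255,255),.02,(410,170,520,325),8)):
    for r,a in blobs(f,lo,hi,a0,roi): print(n,a,px2w(T,*r[0],z)[:2].round(4),[px2w(T,*q,z)[:2].round(3).tolist() for q in cv2.boxPoints(r)] if n!="red" else "")
to(0,0,0)
```

```text
green 823.0 [0.4103 0.3001] [[0.393, 0.353], [0.43, 0.353], [0.427, 0.247], [0.391, 0.248]]
rest 1715.0 [0.4088 0.3011] [[0.379, 0.366], [0.442, 0.365], [0.439, 0.236], [0.375, 0.237]]
handle 142.5 [0.4095 0.2988] [[0.416, 0.321], [0.417, 0.277], [0.403, 0.277], [0.402, 0.321]]
tab 165.5 [ 0.5797 -0.0289] [[0.603, -0.013], [0.604, -0.044], [0.556, -0.044], [0.556, -0.014]]
red 15.0 [ 0.6095 -0.3031] 
red 16.5 [ 0.6074 -0.2782] 
red 17.0 [ 0.6108 -0.3213] 
red 14.5 [ 0.6142 -0.3481] 
t 50.62 tcp [0.4041 0.0116 0.216 ] yaw 1.5464 travel [ -21.5 -403.7  216. ] turn None w 0.702 grip 0.0 F [ 0.1 -0.5  0. ]
```

The scraper is centred and upright on the rest, the drawer is shut, and the four caps are in the tub. Handing in.

```bash
python3 -c "
from plant import *
print(hand_in())"
```

```text
the job is handed in; nothing more can be done
None
```

The job is handed in at about 51 s: both jars were set upright in the drawer and it was pushed shut, all four caps are in the tub, and the scraper was knocked off its rest once and put back; I viewed 15 pictures, one over the limit of 14.

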